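# Empty a tall tub of fuse links beneath a low extraction hood, then start it

### The job

Take the tall orange tub by its black grip and tip all three fuse links out of it into the open plywood box under the low hood, bumping the hood with neither tub nor arm. Stand the empty tub upright on the bench again, out from under the hood, then flip the clear guard on the start box right over so that it stays open and push the green button beneath it all the way down. Leave the multimeter, tape roll and screwdriver where they are.

Things in the scene. Friction and masses are not known exactly. Their poses are not given: they have to be found in the camera images.
- hood: Fixed extraction hood, open in front and at both sides. Origin: centre under its base plate, on the bench; x away from the robot, y left, z up. Clear canopy in an aluminium frame: underside 265 mm above the bench, top 283 mm (duct stub 335 mm), from x = -105 (front edge) to +175 mm and y = -35 (right edge) to +130 mm. Two posts, and a panel between them, only at x > 150 mm.
- wood_box: Fixed open plywood box under the canopy, on the 4 mm base plate, centred on the hood's origin with the hood's axes: 209 mm in x, 160 mm in y, walls and floor 8 mm, rim 76 mm above the bench. Origin: centre of its underside.
- tub: Loose tall orange tub, 0.2 kg (weighted foot), 92 mm in y, 150 mm high, with three 0.035 kg fuse links in it. Origin: centre of its underside; z up. Base 66 mm in x; the +x wall is upright, the pouring wall at -x (robot side) leans out, from x = -33 (foot) to -100 mm (rim). Walls 4, floor 5 mm. The links roll out over the -x wall when it is turned about y (z toward -x) by 75 to 85 degrees. Grip at its -y side.
- tub_grip (a point): Middle of the tub's black grip, at (0, -108, 85) mm in the tub frame; axes as the tub's. A bar along y, from y = -60 to -145 mm, 16 mm thick, 32 mm deep, turned about y by 0.70 rad: its flats face +-(0.765, 0, -0.644), its upper edge (0.644, 0, 0.765). A gripper pinches it across the 16 mm, its wrist leaning 0.70 rad toward the tub's +x (tub upright), 0.7 rad toward the robot once tipped by 80 deg.
- tub_mouth (a point): Middle of the tub's open mouth, at (-33, 0, 150) mm in the tub frame; axes as the tub's.
- fuse_1_center (a point): Centre of a loose cartridge fuse link: white ceramic cylinder with brass end caps, 28 mm diameter, 74 mm long, lying along its own y axis; starts in the bottom of the tub, along the tub's y.
- fuse_2_center (a point): Centre of a loose cartridge fuse link: white ceramic cylinder with brass end caps, 28 mm diameter, 74 mm long, lying along its own y axis; starts in the bottom of the tub, along the tub's y.
- fuse_3_center (a point): Centre of a loose cartridge fuse link: white ceramic cylinder with brass end caps, 28 mm diameter, 74 mm long, lying along its own y axis; starts in the bottom of the tub, along the tub's y.
- start_box: Fixed grey start box 80 x 84 x 40 mm with a yellow top. Origin: centre of its underside, x away from the robot, z up.
- guard (a joint): Angle of the guard's hinge: 0 shut, 1.95 fully flipped back against its stop. It moves freely and falls by its own weight: shut below about 1.0 rad, over to the stop and staying there beyond about 1.4 rad. Hinge axis along the box's y.
- guard_hinge (a point): Hinge axis of the clear guard (cover 67 x 64 x 40 mm over the button), at (33, 0, 47) mm in the box frame; the axes turn with the guard.
- guard_bar (a point): Middle of the guard's red pull bar: 10 mm round, along y, 58 mm long, front of a flat loop whose arms are at y = +-29 mm. At (-112, 0, 34) mm from the hinge in the guard's axes; shut: 81 mm above the bench, 39 mm in front of the box. It moves up and away from the robot round the hinge as the guard opens.
- start_button (a joint): Travel of the green button under the guard, 0 out, 0.006 m fully down; springs back; fully down takes about 5 N.
- start_button_top (a point): Centre of the green button's top (32 mm diameter), facing up, 62 mm above the bench.
- multimeter: Yellow and black multimeter lying face up, 155 x 78 x 53 mm, origin under its centre; a bystander, not to be moved.
- tape_roll: Black roll of tape lying flat, 55 mm, 19 mm high; a bystander, not to be moved.
- screwdriver: Blue screwdriver, 204 mm long; a bystander, not to be moved.

How it is judged:
On the way, in this order (a step that is already met when the one before it is completed fails the run):
1. the tub is tipped by more than 1.0 rad with its mouth over the plywood box, under the hood (angle between tub's own z axis and vertical above 1 rad and z of tub_mouth in the frame of hood below 0.265 m and x of tub_mouth in the frame of hood between -0.105 and 0.105 m and y of tub_mouth in the frame of hood between -0.08 and 0.08 m).
2. all three fuse links lie in the plywood box (x of fuse_1_center in the frame of hood between -0.105 and 0.105 m and y of fuse_1_center in the frame of hood between -0.08 and 0.08 m and z of each of fuse_1_center, fuse_2_center, fuse_3_center in the frame of hood below 0.075 m and x of fuse_2_center in the frame of hood between -0.105 and 0.105 m and y of fuse_2_center in the frame of hood between -0.08 and 0.08 m and x of fuse_3_center in the frame of hood between -0.105 and 0.105 m and y of fuse_3_center in the frame of hood between -0.08 and 0.08 m), for 0.2 s.
3. the tub stands upright on the bench, out from under the hood (angle between tub's own z axis and vertical below 0.1 rad and height (world z) of tub below 0.012 m and (x of tub in the frame of hood below -0.105 m or y of tub in the frame of hood below -0.035 m or y of tub in the frame of hood above 0.13 m) and linear speed of tub below 0.03 m/s), for 0.2 s.
4. the guard is flipped back past 1.6 rad (value of joint guard above 1.6 rad), for 0.2 s.
5. the green button is pushed down by more than 4.5 mm with the guard still open (value of joint start_button above 0.0045 m and value of joint guard above 1.6 rad).
At the end, for the whole second after the job is handed in: All three fuse links lie at rest inside the plywood box, below its rim; the tub stands at rest on the bench, upright within 0.1 rad, the centre of its base not under the canopy; the guard stays flipped back past 1.6 rad; the button has sprung back (all of step 2 and all of step 3 and linear speed of each of fuse_1, fuse_2, fuse_3 below 0.05 m/s and value of joint guard above 1.6 rad and value of joint start_button below 0.002 m); the robot touches nothing.
It fails at once if the tub bumps the hood (more than 3 N) (contact force between tub and hood above 3 N).
It fails at once if the arm or gripper bumps the hood (more than 3 N) (contact force between any of the arm, the fingers and hood above 3 N).
It fails at once if the multimeter, tape roll or screwdriver is shifted by more than 30 mm (distance of any of multimeter, tape_roll, screwdriver from where it was at the start of the episode above 0.03 m).
It also fails if it takes over 72 s, if anything falls off the work surface, if the arm or the gripper's body presses on something with over 40 N, if the wrist force passes 120 N, or if a joint passes its speed limit or range.

### The arm

A 7-joint arm with a two-finger parallel gripper is mounted at the origin on a cart in front of the work surface, level with it; the furniture and walls round the work are solid. World frame = base frame: x ahead of the robot, y to its left, z up, the work surface at z = 0. Lengths are in m, angles in rad, forces in N, time in s.
With the tool pointing down it reaches from about 0.35 to 0.9 m from the base axis. Payload 8.1 kg.
Tool frame: the origin (TCP) lies on the centre line of the jaws, within the pads' length; the fingertips stand 22 mm ahead of it and the grasp point (between the pads) lies 3 mm ahead of it (arm.finger_overhang is the distance from the TCP to the fingertips, in m); z points along the fingers, y is the direction in which the jaws open and shut (so a half turn about z gives the same grasp; the last joint's range is limited). The gripper opens to 92 mm and grips with 3 to 60 N. Pads are 19 mm wide; open, the fingers measure 130 mm over their backs; the gripper's body (75 mm by 190 mm) begins 47 mm behind the grasp point.
Start: joints at [1.123, 0.434, 0.025, 1.573, -0.012, 1.134, -0.075], TCP at [0.211, -0.588, 0.249] pointing down, gripper open.
Joint ranges: [-2.62, 2.62], [-0.44, 2.09], [-1.27, 1.32], [0.08, 2.57], [-1.32, 4.46], [0.12, 2], [-2.74, 2.74]. Speed limits (rad/s): [2.22, 2.22, 3.01, 3.01, 3.14, 3.14, 3.14].

### API

Orientations are given as a rotation vector (axis times angle).
In Python, from cell import arm gives the robot as it stands. The module is installed in compiled form; this text tells all that it offers.
- The arm moves only by the tool step_arm, never from a script. Its argument "plan" is a list of rows, each an object of numbers: "wx", "wy", "wz": the turn, a rotation vector about the tool's x, y, z in units of 6 degrees (1.0 is 6 degrees); "tx", "ty", "tz": the shift along the tool's x, y, z in cm; "hand": the opening, from 0 (shut) to 1 (fully open). A call has exactly 10 rows; each row shifts and turns the commanded pose from where the row before left it, along the tool's axes as they then stand; what a row does not reach is not made up. A row lasts 1/12 s, in which the tool goes at most 41.7 mm and 7.16 degrees, less where a joint would pass 70% of its speed; a pose out of reach is approached as far as the arm can. A call is refused whole if a number of a shift passes 4.17 or a number of a turn 1, either way. A call with a gripper value outside its range is refused whole. The fingers move at their own pace and stop on an object; "force" is the grip in N (left out, the last holds). Time passes only in rows, so rows that do not move let the fingers close, or fill a call up. It gives the time, the measured TCP pose, the force and the opening at its end, in the units of the state.
- arm.observe(): the state, without advancing time (a new reading comes with each control period).
- arm.get_image(name): name is "scene" or "side" or "wrist"; returns (picture, depth): 384x512x3 uint8, red, green, blue; 384x512 float32, m along the optical axis (not along the pixel's ray), 0 where there is no reading.
- arm.calibration(name): a dict with "mtx" (3x3 intrinsics, pixels), "dist_coeffs" ([k1, k2, p1, p2, k3] as OpenCV has them; the pictures are not rectified), "R" (3x3) and "t" (3): a world point X has camera coordinates R X + t. Camera axes: x right, y down, z forward; pixel columns grow to the right and rows downward; lengths in m; the calibration is good to about 2 mm. A picture is of the moment at which its call begins: read the wrist's pose just before it. calibration takes no time and is no camera call; for the wrist camera it gives the pose at the moment of the call.
- arm.sign_off(): hands the job in, once; it reports no verdict.
The state is a dict: "clock": time; "joints": joint angles; "dq": joint speeds; "joint_efforts": joint torques, N m; "position": TCP position; "ee_rot": TCP orientation; "force": force on the tool from outside, world axes, zero at the start; "ft_torque": the same for the moment, N m; "width": opening from 0.0 (shut) to 1.0 (fully open).
Only numpy, scipy, OpenCV 4.12 (cv2) and the standard library are available. Lean on these libraries where they do the work, as an engineer would, in place of code of your own. Each camera call takes 0.05 s, during which the arm holds its last target.

## Working session

There is one attempt and no reset: what is moved stays moved. The work goes in short steps, Python scripts to look and compute and a tool call to move; the robot and the scene stay as the last step left them, time stands still between calls to the robot, and variables do not carry over. Pictures are saved under pics/ and viewed, and the job is handed in when it is done.

Besides the shell and the picture viewer there is one more tool, called as name(argument=value, ...), one argument or row to a line, values as JSON. step_arm: Moves the arm, as the interface text tells. Its arguments: {"type":"object","properties":{"plan":{"type":"array"},"force":{"type":"number"}},"required":["plan"]}

```bash
ls; mkdir -p pics; python3 - <<'E'
from cell import arm
import cv2, numpy as np
np.set_printoptions(precision=4,suppress=True)
print(arm.observe()); print(arm.finger_overhang)
for n in ["scene","side","wrist"]:
    c=arm.calibration(n)
    im,d=arm.get_image(n)
    cv2.imwrite(f"pics/{n}0.png",cv2.cvtColor(im,cv2.COLOR_RGB2BGR)); np.savez(f"{n}0.npz",im=im,d=d,**{k:np.array(v) for k,v in c.items()})
    print(n,c)
E
```

```text
pics
{'clock': 0.0, 'joints': array([ 1.1234,  0.4352,  0.025 ,  1.5741, -0.0116,  1.134 , -0.0751]), 'dq': array([-0.0004, -0.0005, -0.0011,  0.001 ,  0.0003,  0.0001, -0.0007]), 'joint_efforts': array([  0.0001, -66.7853,   0.985 , -31.4457,  -0.0604,   0.0429,
         0.0002]), 'position': array([ 0.211 , -0.5878,  0.2479]), 'ee_rot': array([-3.0935, -0.5385,  0.0007]), 'force': array([ 0.0155,  1.0761, -0.0559]), 'ft_torque': array([-0.0169,  0.0206,  0.0251]), 'width': 1.0026937738637263}
0.022
scene {'mtx': array([[449.5341,   0.    , 257.6586],
       [  0.    , 449.5341, 192.6426],
       [  0.    ,   0.    ,   1.    ]]), 'dist_coeffs': array([-0.0076,  0.    ,  0.    ,  0.    ,  0.    ]), 'R': array([[-0.6694, -0.7428, -0.0125],
       [-0.4914,  0.4553, -0.7425],
       [ 0.5572, -0.4909, -0.6698]]), 't': array([0.1503, 0.4353, 1.1449])}
side {'mtx': array([[470.4406,   0.    , 250.522 ],
       [  0.    , 470.4406, 190.1024],
       [  0.    ,   0.    ,   1.    ]]), 'dist_coeffs': array([0.0084, 0.    , 0.    , 0.    , 0.    ]), 'R': array([[ 0.9618, -0.2728,  0.0233],
       [-0.0812, -0.3654, -0.9273],
       [ 0.2614,  0.89  , -0.3736]]), 't': array([-0.53  ,  0.063 ,  1.6741])}
wrist {'mtx': array([[297.9116,   0.    , 255.396 ],
       [  0.    , 297.9116, 188.9553],
       [  0.    ,   0.    ,   1.    ]]), 'dist_coeffs': array([0.0165, 0.    , 0.    , 0.    , 0.    ]), 'R': array([[ 0.3376, -0.9413, -0.0008],
       [-0.8978, -0.3223,  0.3   ],
       [-0.2827, -0.1006, -0.9539]]), 't': array([-0.6237, -0.0381,  0.3908])}
```

View pics/scene0.png

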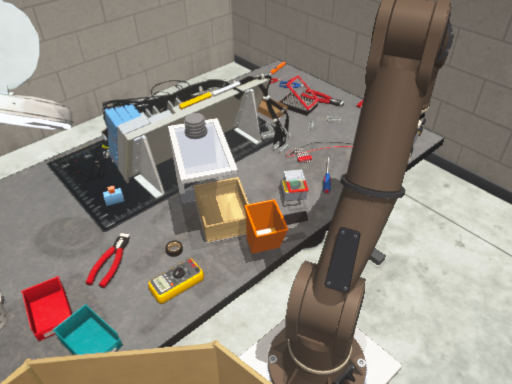

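View pics/side0.png

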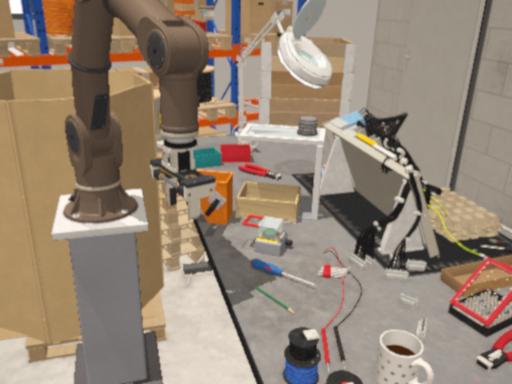

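View pics/wrist0.png

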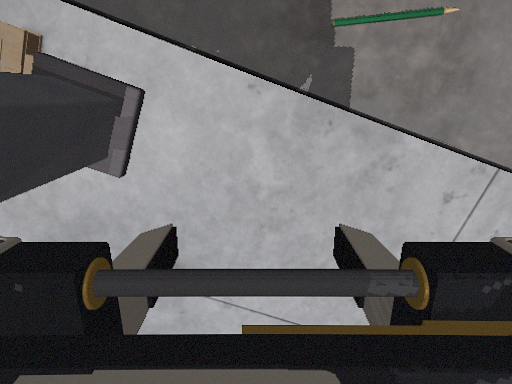

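```bash
cat > h.py <<'E'
import numpy as np, cv2
from scipy.spatial.transform import Rotation as Ro
np.set_printoptions(precision=4,suppress=True)
def load(n): return dict(np.load(f"{n}.npz"))
def grab(arm,n,tag):
    c=arm.calibration(n); im,d=arm.get_image(n)
    cv2.imwrite(f"pics/{tag}.png",cv2.cvtColor(im,cv2.COLOR_RGB2BGR)); np.savez(f"{tag}.npz",im=im,d=d,**{k:np.array(v) for k,v in c.items()})
    return load(tag)
def rays(f,px):
    u=cv2.undistortPoints(np.array(px,float).reshape(-1,1,2),f['mtx'],f['dist_coeffs']).reshape(-1,2)
    dc=np.c_[u,np.ones(len(u))]; return -f['R'].T@f['t'], dc@f['R']
def cast(f,px,z):
    o,d=rays(f,px); s=(z-o[2])/d[:,2]; return o+s[:,None]*d
def deproj(f,px):
    o,d=rays(f,px); p=np.array(px,int).reshape(-1,2); return o+f['d'][p[:,1],p[:,0]][:,None]*d
def proj(f,X):
    r,_=cv2.Rodrigues(f['R']); return cv2.projectPoints(np.array(X,float).reshape(-1,1,3),r,f['t'],f['mtx'],f['dist_coeffs'])[0].reshape(-1,2)
def tri(f1,p1,f2,p2):
    o1,d1=rays(f1,p1);o2,d2=rays(f2,p2);out=[]
    for a,b in zip(d1,d2):
        A=np.c_[a,-b]; s=np.linalg.lstsq(A,o2-o1,rcond=None)[0]
        P=o1+s[0]*a;Q=o2+s[1]*b; out.append(np.r_[(P+Q)/2,np.linalg.norm(P-Q)])
    return np.array(out)
def cloud(f):
    h,w=f['d'].shape; vv,uu=np.mgrid[0:h,0:w]; px=np.c_[uu.ravel(),vv.ravel()]
    return deproj(f,px).reshape(h,w,3)
def crop(tag,x0,y0,x1,y1,k,out):
    im=cv2.imread(f"pics/{tag}.png")[y0:y1,x0:x1]; im=cv2.resize(im,None,fx=k,fy=k,interpolation=cv2.INTER_CUBIC); cv2.imwrite(f"pics/{out}.png",im)
E
python3 - <<'E'
from h import *
crop("scene0",140,100,340,310,3,"s_c"); crop("side0",190,110,330,270,4,"d_c")
for n in["scene0","side0"]:
    f=load(n);hsv=cv2.cvtColor(f['im'],cv2.COLOR_RGB2HSV);C=cloud(f)
    ok=(f['d']>0)&(C[...,2]<0.5)&(abs(C[...,1])<0.9)&(C[...,0]>0.2)&(C[...,0]<1.2)
    for name,lo,hi in [("orange",(5,170,120),(15,255,255)),("yellow",(22,120,120),(33,255,255)),("green",(45,80,60),(80,255,255)),("red",(0,170,100),(4,255,255)),("blue",(100,120,60),(125,255,255))]:
        m=cv2.inRange(hsv,lo,hi)
        k,l,s,c=cv2.connectedComponentsWithStats(m)
        for i in range(1,k):
            if s[i,4]>15:
                q=C[(l==i)&ok]
                if len(q)>10: print(n,name,s[i],c[i],q.min(0),q.max(0),np.median(q,0))
E
```

```text
scene0 orange [ 244  200   44   53 1284] [265.2702 225.0078] [ 0.2838 -0.2396  0.0034] [ 0.445  -0.0874  0.1587] [ 0.3949 -0.1749  0.1042]
scene0 yellow [180  92  32  16 171] [195.0292  99.5556] [ 0.8473 -0.3719  0.1988] [ 1.0009 -0.2187  0.291 ] [ 0.857  -0.2829  0.2845]
scene0 yellow [282 180   6  12  31] [284.3548 185.7097] [ 0.4894 -0.4075  0.0327] [ 0.5446 -0.3689  0.0586] [ 0.5096 -0.3859  0.0427]
scene0 yellow [149 268  54  35 472] [176.4555 287.6102] [0.403  0.0519 0.0056] [0.4861 0.2003 0.0413] [0.4141 0.1418 0.0272]
scene0 red [287 181  21  11  69] [296.942  187.8841] [ 0.412 -0.422  0.08 ] [ 0.4856 -0.3445  0.0929] [ 0.4384 -0.3721  0.0856]
scene0 blue [122 105  17  13  91] [129.7912 110.0989] [ 0.8998 -0.0901  0.2846] [ 0.9895 -0.0527  0.3122] [ 0.9357 -0.0658  0.2978]
scene0 blue [106 108  20  19 153] [115.7582 116.7124] [ 0.8973 -0.0409  0.2836] [0.9861 0.0076 0.311 ] [ 0.929  -0.015   0.2959]
scene0 blue [324 173   6  17  76] [326.8553 182.0132] [ 0.4096 -0.5766  0.016 ] [ 0.4717 -0.4992  0.0295] [ 0.4365 -0.529   0.0233]
side0 orange [197 170  35  54 898] [219.3174 19
[... 699 characters left out ...]
0946 -0.5516  0.0149] [ 1.0783 -0.5836  0.0065]
side0 green [255 287  33  22  52] [271.2308 297.4423] [ 0.3878 -0.7268  0.0032] [ 0.4368 -0.6177  0.0094] [ 0.4141 -0.679   0.0066]
side0 red [243 215  19  12  53] [250.0755 220.7358] [ 0.4111 -0.4289  0.0819] [ 0.4758 -0.3485  0.0874] [ 0.4339 -0.3907  0.085 ]
side0 red [466 261  19  23  27] [475.5926 271.0741] [ 0.8563 -0.823   0.0093] [ 1.0302 -0.6889  0.1191] [ 0.8936 -0.8108  0.0889]
side0 red [494 261  15   6  30] [501.3333 263.7333] [ 0.9244 -0.8497  0.1229] [ 0.9429 -0.8219  0.1297] [ 0.9317 -0.8383  0.1269]
side0 blue [252 260  29  15 178] [265.4551 266.6348] [ 0.4075 -0.583   0.0066] [ 0.4699 -0.5164  0.0279] [ 0.4339 -0.545   0.02  ]
```

View pics/s_c.png

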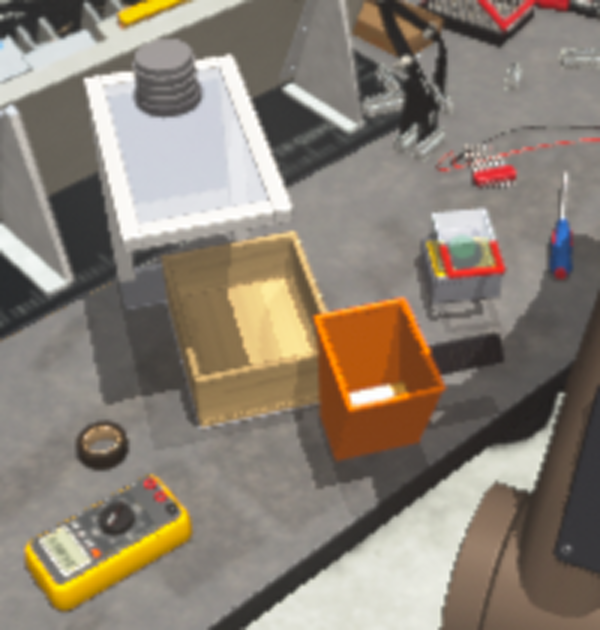

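View pics/d_c.png

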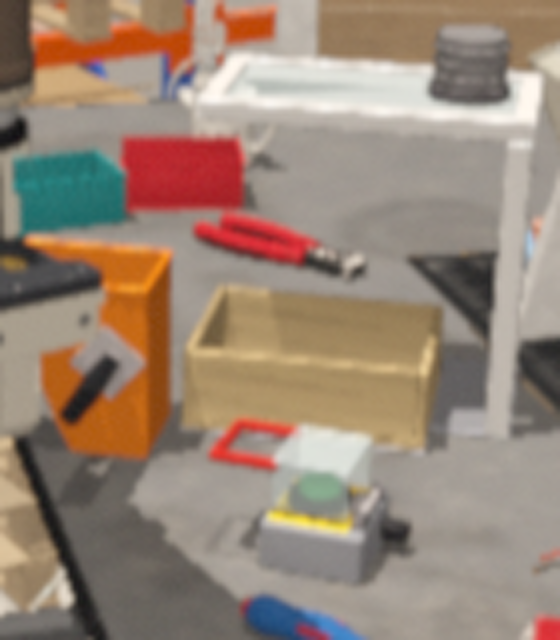

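```bash
python3 - <<'E'
from h import *
for n in["scene0","side0"]:
    f=load(n);C=cloud(f);ok=f['d']>0;im=f['im'];hsv=cv2.cvtColor(im,cv2.COLOR_RGB2HSV)
    def rect(m,nm):
        k,l,s,c=cv2.connectedComponentsWithStats(m.astype(np.uint8))
        i=1+s[1:,4].argmax(); m=l==i
        q=C[m]; r=cv2.minAreaRect((q[:,:2]*1000).astype(np.float32)); print(n,nm,len(q),r,"z",np.percentile(q[:,2],[5,50,95]),s[i])
    X,Y,Z=C[...,0],C[...,1],C[...,2]
    reg=ok&(X>.3)&(X<.9)&(Y>-.5)&(Y<.3)
    rect(reg&(Z>.268)&(Z<.295)&(X<.85),"canopy")
    rect(reg&(Z>.066)&(Z<.084)&(hsv[...,0]>12)&(hsv[...,0]<28)&(hsv[...,1]>60)&(Y>-.3),"box rim")
    rect(reg&(Z>.14)&(Z<.158)&(hsv[...,0]<16)&(hsv[...,1]>170),"tub rim")
    rect(ok&(hsv[...,0]<5)&(hsv[...,1]>150)&(Z>.07)&(Z<.1)&(X<.6)&(Y<-.3)&(Y>-.5),"redloop")
    dk=ok&(hsv[...,2]<60)&(Z>.05)&(Z<.12)&(X>.3)&(X<.55)&(Y<-.18)&(Y>-.4)
    rect(dk,"grip")
    rect(ok&(Z>.03)&(Z<.06)&(X>.35)&(X<.5)&(Y>0)&(Y<.25),"meter")
    rect(ok&(Z>.012)&(Z<.03)&(hsv[...,2]<90)&(X>.45)&(X<.65)&(Y>0.0)&(Y<.25),"tape")
E
```

```text
scene0 canopy 2929 ((626.5010375976562, -131.10711669921875), (163.49334716796875, 289.0284423828125), 63.73881530761719) z [0.2752 0.2804 0.2859] [ 168  118   69   66 2929]
scene0 box rim 495 ((572.05419921875, -156.84141540527344), (160.40771484375, 218.73550415039062), 63.630897521972656) z [0.067  0.0744 0.0791] [194 177  55  53 495]
scene0 tub rim 153 ((377.5909729003906, -194.64654541015625), (139.9949188232422, 72.08734130859375), 13.317623138427734) z [0.1408 0.1476 0.1548] [247 200  39  28 153]
scene0 redloop 75 ((447.3957824707031, -382.7023010253906), (65.07001495361328, 52.36168670654297), 56.204288482666016) z [0.0818 0.0855 0.0898] [287 181  21  12  75]
scene0 grip 186 ((341.42462158203125, -267.9779052734375), (71.71051788330078, 20.654052734375), 61.62430191040039) z [0.0792 0.0903 0.1003] [285 212  23  12 186]
scene0 meter 1066 ((447.845703125, 122.32991790771484), (152.1360626220703, 77.908935546875), 85.57672882080078) z [0.0321 0.0385 0.0476] [ 148  258   55   41 1066]
scene0 tape 63 ((558.8840942382812, 54.16435623168945), (49.93669128417969, 50.51685333251953), 
[... 363 characters left out ...]
0.0667 0.0727 0.0769] [236 182  65  25 450]
side0 tub rim 156 ((365.40081787109375, -165.16998291015625), (102.26892852783203, 127.33030700683594), 63.089542388916016) z [0.1405 0.1472 0.1521] [197 170  35  17 156]
side0 redloop 70 ((445.93359375, -389.7530212402344), (70.00760650634766, 45.88981628417969), 54.376495361328125) z [0.0816 0.0846 0.0869] [243 215  20  12  70]
side0 grip 63 ((349.5267028808594, -277.2390441894531), (86.58651733398438, 20.626296997070312), 51.20120620727539) z [0.0829 0.0965 0.1009] [206 200  13  15  63]Traceback (most recent call last):
  File "<stdin>", line 16, in <module>
  File "<stdin>", line 6, in rect
ValueError: attempt to get argmax of an empty sequence
```

```bash
cat >> h.py <<'E'
def Rm(rv): return Ro.from_rotvec(rv).as_matrix()
def grasp_pose(G,yaw,lean,flip=1):
    """tool pose: z = -(sin lean*xh+cos lean*z); tool x along +-yh"""
    xh=np.array([np.cos(yaw),np.sin(yaw),0]);yh=np.array([-np.sin(yaw),np.cos(yaw),0]);zh=np.array([0,0,1.])
    z=-(np.sin(lean)*xh+np.cos(lean)*zh); x=flip*yh; y=np.cross(z,x); return np.c_[x,y,z]
def plan(p0,R0,p1,R1):
    """tool-frame shift (cm) and total turn (6deg units) at R0"""
    return R0.T@(np.array(p1)-p0)*100, Ro.from_matrix(R0.T@R1).as_rotvec()/np.radians(6)
def rows(p0,R0,p1,R1,n):
    """n equal rows: constant world shift & turn interpolation, returns per-row tool-frame values"""
    rv=Ro.from_matrix(R0.T@R1).as_rotvec()/n; out=[];R=R0;d=(np.array(p1)-p0)/n
    for i in range(n):
        out.append(np.r_[rv/np.radians(6),R.T@d*100]); R=R@Rm(rv)
    return np.array(out)
E
python3 - <<'E'
from h import *
from cell import arm
s=arm.observe();R0=Rm(s['ee_rot']);print(R0)
f=load("wrist0");c=-f['R'].T@f['t'];print("cam in tool",R0.T@(c-s['position']),"axes",(f['R']@R0).T)
yaw=-.465
for fl in (1,-1):
  R1=grasp_pose(0,yaw,.35,fl)
  p1=np.array([.40,-.33,.27]); print(fl,plan(s['position'],R0,p1,R1))
E
```

```text
[[ 0.9412  0.338  -0.0005]
 [ 0.338  -0.9412  0.0011]
 [-0.0001 -0.0012 -1.    ]]
cam in tool [ 0.0806 -0.0007 -0.1356] axes [[-0.0004 -0.954  -0.2999]
 [ 1.     -0.0005  0.0002]
 [-0.0004 -0.2999  0.954 ]]
1 (array([ 26.4959, -17.8912,  -2.1685]), array([ 3.1675, -1.2746, -7.191 ]))
-1 (array([ 26.4959, -17.8912,  -2.1685]), array([-1.5914, -3.9548, 22.4484]))
```

```bash
python3 - <<'E'
from h import *
crop("side0",140,110,240,290,4,"d_g")
f1=load("scene0");f2=load("side0")
# guess tub/guard points
yaw=np.radians(-26.5)
xh=np.array([np.cos(yaw),np.sin(yaw)])
E
```

```text
(no output)
```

View pics/d_g.png

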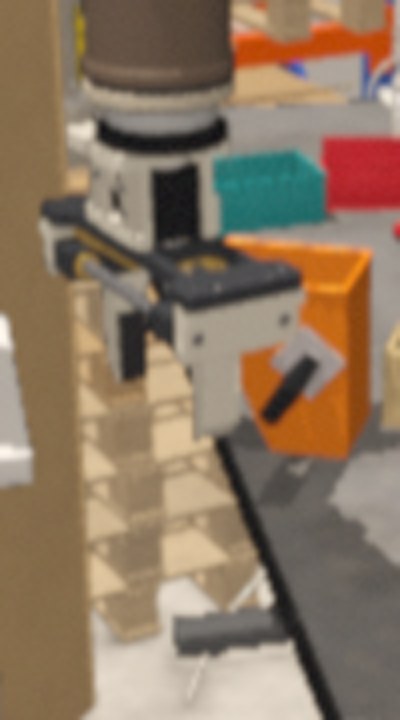

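step_arm(
  plan=[
    {"tx": 2.6,"ty": -1.7,"wz": -0.7},
    {"tx": 2.7,"ty": -1.4,"wz": -0.7},
    {"tx": 2.8,"ty": -1.2,"wz": -0.7},
    {"tx": 2.9,"ty": -1.0,"wz": -0.7},
    {"tx": 3.0,"ty": -0.8,"wz": -0.7},
    {"tx": 3.0,"ty": -0.5,"wz": -0.7},
    {"tx": 3.0,"ty": -0.3,"wz": -0.7},
    {"tx": 3.0,"ty": -0.1,"wz": -0.7},
    {"tx": 2.0,"ty": 0.0,"wz": -0.7},
    {"tx": 1.0,"ty": 0,"wz": -0.7},
  ],
)

```text
invalid input at $.plan[0]: expected keys wx, wy, wz, tx, ty, tz, hand
```

step_arm(
  plan=[
    {"wx": 0,"wy": 0,"wz": -0.7,"tx": 2.6,"ty": -1.7,"tz": 0,"hand": 1},
    {"wx": 0,"wy": 0,"wz": -0.7,"tx": 2.7,"ty": -1.4,"tz": 0,"hand": 1},
    {"wx": 0,"wy": 0,"wz": -0.7,"tx": 2.8,"ty": -1.2,"tz": 0,"hand": 1},
    {"wx": 0,"wy": 0,"wz": -0.7,"tx": 2.9,"ty": -1.0,"tz": 0,"hand": 1},
    {"wx": 0,"wy": 0,"wz": -0.7,"tx": 3.0,"ty": -0.8,"tz": 0,"hand": 1},
    {"wx": 0,"wy": 0,"wz": -0.7,"tx": 3.0,"ty": -0.5,"tz": 0,"hand": 1},
    {"wx": 0,"wy": 0,"wz": -0.7,"tx": 3.0,"ty": -0.3,"tz": 0,"hand": 1},
    {"wx": 0,"wy": 0,"wz": -0.7,"tx": 3.0,"ty": -0.1,"tz": 0,"hand": 1},
    {"wx": 0,"wy": 0,"wz": -0.7,"tx": 2.0,"ty": 0,"tz": 0,"hand": 1},
    {"wx": 0,"wy": 0,"wz": -0.7,"tx": 1.0,"ty": 0,"tz": 0,"hand": 1},
  ],
)

```text
clock: 0.98
position: [0.3834, -0.37, 0.2487]
ee_rot: [-2.69, -1.622, -0.002]
force: [0.3, -0.5, -0.2]
width: 0.993
```

```bash
python3 - <<'E'
from h import *
from cell import arm
s=arm.observe();print(s['clock'],s['joints'],s['position'],s['force']);print(Rm(s['ee_rot']))
f=grab(arm,"wrist","wrist1")
E
```

```text
0.9833 [ 0.8496  0.3012 -0.2318  1.7821  0.0764  1.0673  0.1056] [ 0.3834 -0.37    0.2487] [ 0.2974 -0.5471 -0.2417]
[[ 0.4665  0.8845  0.0007]
 [ 0.8845 -0.4665  0.0011]
 [ 0.0013  0.0001 -1.    ]]
```

View pics/wrist1.png

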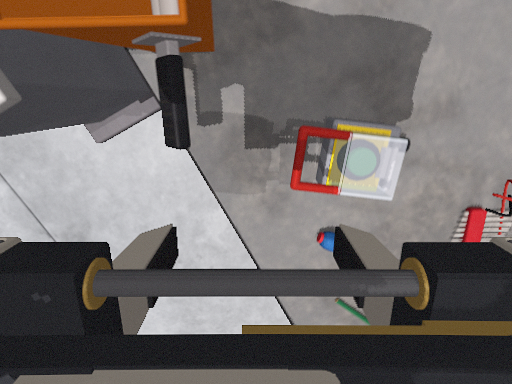

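```bash
python3 - <<'E'
from h import *
f=load("wrist1");C=cloud(f);hsv=cv2.cvtColor(f['im'],cv2.COLOR_RGB2HSV);V=hsv[...,2]
X,Y,Z=[C[...,i] for i in range(3)]
m=(V<60)&(Z>.05)&(Z<.13)&(np.mgrid[0:384,0:512][0]<160)
k,l,s,c=cv2.connectedComponentsWithStats(m.astype(np.uint8));i=1+s[1:,4].argmax();m=l==i
q=C[m];print("grip",s[i],q.mean(0),np.percentile(q,[2,98],axis=0))
r=cv2.minAreaRect((q[:,:2]*1000).astype(np.float32));print(r)
# plane fit / axes
u,sv,vt=np.linalg.svd(q-q.mean(0),full_matrices=False);print(vt,sv/np.sqrt(len(q)))
tq=(q-q.mean(0))@vt.T;print(np.percentile(tq,[1,99],axis=0))
# red loop
m=((hsv[...,0]<6)|(hsv[...,0]>174))&(hsv[...,1]>140)&(Z>.05)&(Z<.12)&(Y<-.3)
q=C[m];r=cv2.minAreaRect((q[:,:2]*1000).astype(np.float32));print("loop",len(q),r,cv2.boxPoints(r),np.percentile(q[:,2],[5,50,95]))
m=(hsv[...,0]>20)&(hsv[...,0]<34)&(hsv[...,1]>100)&(Z<.06)&(Z>.03)&(X>.4)&(np.mgrid[0:384,0:512][0]<230)
q=C[m];r=cv2.minAreaRect((q[:,:2]*1000).astype(np.float32));print("yellow",len(q),r,np.percentile(q[:,2],[5,50,95]))
m=(hsv[...,0]>40)&(hsv[...,0]<85)&(hsv[...,1]>40)&(X>.4)&(np.mgrid[0:384,0:512][0]<230)&(np.mgrid[0:384,0:512][1]>320)
v,uu=np.nonzero(m);print("green px",uu.mean(),v.mean(),len(v),np.median(C[m],0))
px=[(uu.mean(),v.mean())];print(cast(f,px,.062))
m=(hsv[...,0]<16)&(hsv[...,1]>170)&(Z>.143)&(Z<.156)&(np.mgrid[0:384,0:512][0]<60)
q=C[m];print("tub rim",len(q),q.min(0),q.max(0));v,uu=np.nonzero(m)
E
python3 - <<'E'
from h import *
crop("wrist1",100,0,440,230,2.3,"w1c")
E
```

```text
grip [ 156   55   34   94 2261] [ 0.3503 -0.2662  0.0945] [[ 0.324  -0.3052  0.0819]
 [ 0.3733 -0.2314  0.1008]]
((346.83966064453125, -267.7045593261719), (83.74703979492188, 28.677576065063477), 63.024314880371094)
[[-0.4508 -0.8925 -0.0147]
 [-0.7702  0.3972 -0.4991]
 [ 0.4513 -0.2137 -0.8664]] [0.0237 0.009  0.0031]
[[-0.0379 -0.0098 -0.005 ]
 [ 0.0432  0.0201  0.0069]]
loop 1251 ((532.931396484375, -450.56854248046875), (67.6497802734375, 267.86822509765625), 52.256038665771484) [[ 406.3171 -395.3301]
 [ 618.1349 -559.3013]
 [ 659.5457 -505.807 ]
 [ 447.7278 -341.8358]] [0.0822 0.0848 0.0863]
yellow 510 ((493.46917724609375, -414.973876953125), (71.9081039428711, 62.09525680541992), 55.65087890625) [0.0392 0.0408 0.0555]
green px 442.1764705882353 193.76470588235293 17 [ 0.611  -0.5504  0.0474]
[[ 0.5578 -0.4911  0.062 ]]
tub rim 2426 [ 0.2847 -0.2339  0.143 ] [ 0.4074 -0.1612  0.1545]
```

View pics/w1c.png

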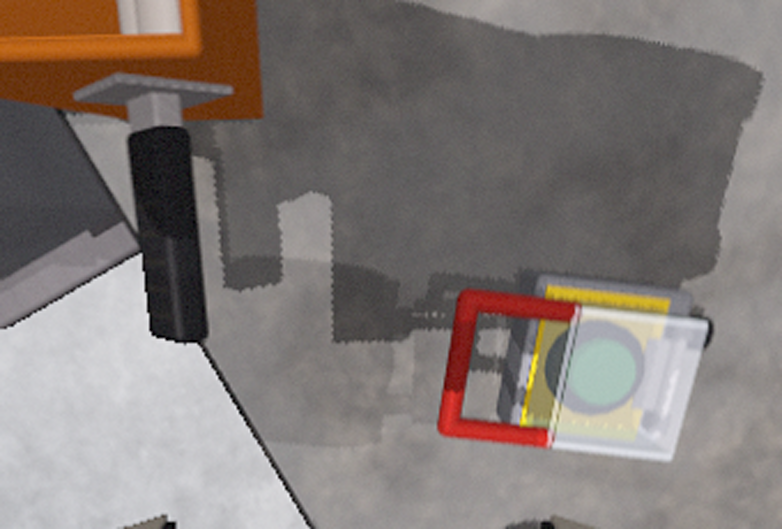

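```bash
python3 - <<'E'
from h import *
f=load("wrist1");C=cloud(f);hsv=cv2.cvtColor(f['im'],cv2.COLOR_RGB2HSV);vv,uu=np.mgrid[0:384,0:512]
m=((hsv[...,0]<6)|(hsv[...,0]>174))&(hsv[...,1]>140)&(uu<360)&(uu>280)&(vv<205)&(vv>110)
q=C[m];r=cv2.minAreaRect((q[:,:2]*1000).astype(np.float32));print(len(q),r,cv2.boxPoints(r),np.percentile(q[:,2],[2,50,98]))
yaw=np.radians(-26.8);G=np.array([.3485,-.2685,.085])
Rt=np.array([[np.cos(yaw),-np.sin(yaw),0],[np.sin(yaw),np.cos(yaw),0],[0,0,1]])
T=G-Rt@[0,-.108,.085];print("tub",T)
P=cast(f,[(303.5,130.4),(295.7,184.8),(357,160)],.081);P[2]=cast(f,[(360,161)],.062)[0];print(P,"\nin tub frame",(P-T)@Rt)
bp=cv2.boxPoints(r)/1000;print((np.c_[bp,[.085]*4]-T)@Rt)
# scene cam triangulation of loop corners
g=load("scene0");print(proj(g,P),proj(load("side0"),P),proj(g,[G]),proj(g,T+np.array([[.033,.046,.15],[.033,-.046,.15],[-.1,-.046,.15],[-.1,.046,.15]])@Rt.T))
E
```

```text
1260 ((430.8259582519531, -365.0686950683594), (73.9917221069336, 114.5547866821289), 41.74235534667969) [[ 365.0874 -346.9626]
 [ 441.3559 -432.4372]
 [ 496.5645 -383.1748]
 [ 420.296  -297.7002]] [0.0811 0.0848 0.0867]
tub [ 0.3972 -0.1721  0.    ]
[[ 0.4476 -0.3499  0.081 ]
 [ 0.4161 -0.3978  0.081 ]
 [ 0.4901 -0.4124  0.062 ]] 
in tub frame [[ 0.1252 -0.136   0.081 ]
 [ 0.1186 -0.1929  0.081 ]
 [ 0.1912 -0.1726  0.062 ]]
[[ 0.0502 -0.1706  0.085 ]
 [ 0.1568 -0.2125  0.085 ]
 [ 0.1839 -0.1436  0.085 ]
 [ 0.0772 -0.1017  0.085 ]]
[[290.2481 191.4134]
 [306.887  189.5457]
 [294.038  181.4421]] [[249.8135 215.874 ]
 [243.9944 223.553 ]
 [268.9406 228.8809]] [[294.3418 217.647 ]] [[243.612  205.0271]
 [272.647  199.3435]
 [285.9587 229.7495]
 [254.9206 236.2729]]
```

```bash
cat > g.py <<'E'
from h import *
yawT=np.radians(-26.8);Rt=Rm([0,0,yawT]);T=np.array([.3972,-.1721,0]);
u=np.array([.644,0,.765])
def gpose(back): return T+Rt@(np.array([0,-.0885,.085])+u*(.003+back)), grasp_pose(0,yawT,.70,1)
hp=np.array([.5715,-.1595,0]);hy=np.radians(-26.2);Rh=Rm([0,0,hy])
def state(arm):
    s=arm.observe();return s,s['position'],Rm(s['ee_rot'])
E
python3 - <<'E'
from g import *
from cell import arm
s,p,R=state(arm)
p1,R1=gpose(.10);print(p,p1,R1)
print(rows(p,R,p1,R1,10))
E
```

```text
[ 0.3838 -0.3693  0.2487] [ 0.4165 -0.281   0.1638] [[ 0.4509  0.6827 -0.575 ]
 [ 0.8926 -0.3449  0.2905]
 [ 0.     -0.6442 -0.7648]]
[[ 0.6685 -0.0053 -0.0097  0.9327 -0.1165  0.8507]
 [ 0.6685 -0.0053 -0.0097  0.9333 -0.0558  0.8562]
 [ 0.6685 -0.0053 -0.0097  0.9338  0.0052  0.8575]
 [ 0.6685 -0.0053 -0.0097  0.9342  0.0661  0.8544]
 [ 0.6685 -0.0053 -0.0097  0.9346  0.1266  0.8472]
 [ 0.6685 -0.0053 -0.0097  0.9349  0.1865  0.8357]
 [ 0.6685 -0.0053 -0.0097  0.9351  0.2454  0.8201]
 [ 0.6685 -0.0053 -0.0097  0.9353  0.3031  0.8003]
 [ 0.6685 -0.0053 -0.0097  0.9354  0.3593  0.7766]
 [ 0.6685 -0.0053 -0.0097  0.9354  0.4137  0.749 ]]
```

step_arm(
  plan=[
    {"wx": 0.67,"wy": 0,"wz": -0.01,"tx": 0.93,"ty": -0.1,"tz": 0.85,"hand": 1},
    {"wx": 0.67,"wy": 0,"wz": -0.01,"tx": 0.93,"ty": -0.05,"tz": 0.85,"hand": 1},
    {"wx": 0.67,"wy": 0,"wz": -0.01,"tx": 0.93,"ty": 0,"tz": 0.85,"hand": 1},
    {"wx": 0.67,"wy": 0,"wz": -0.01,"tx": 0.93,"ty": 0.07,"tz": 0.85,"hand": 1},
    {"wx": 0.67,"wy": 0,"wz": -0.01,"tx": 0.93,"ty": 0.13,"tz": 0.85,"hand": 1},
    {"wx": 0.67,"wy": 0,"wz": -0.01,"tx": 0.93,"ty": 0.19,"tz": 0.84,"hand": 1},
    {"wx": 0.67,"wy": 0,"wz": -0.01,"tx": 0.93,"ty": 0.25,"tz": 0.82,"hand": 1},
    {"wx": 0.67,"wy": 0,"wz": -0.01,"tx": 0.93,"ty": 0.3,"tz": 0.8,"hand": 1},
    {"wx": 0.67,"wy": 0,"wz": -0.01,"tx": 0.93,"ty": 0.36,"tz": 0.78,"hand": 1},
    {"wx": 0.67,"wy": 0,"wz": -0.01,"tx": 0.93,"ty": 0.41,"tz": 0.75,"hand": 1},
  ],
)

```text
clock: 1.87
position: [0.4151, -0.2862, 0.1634]
ee_rot: [-2.137, -1.29, 0.472]
force: [1.5, -0.2, -0.8]
width: 1.001
```

```bash
python3 - <<'E'
from g import *
from cell import arm
f=grab(arm,"wrist","wrist2")
s,p,R=state(arm);print(s['clock'],s['joints'],p,s['force'])
p1,R1=gpose(.10);print(plan(p,R,p1,R1))
E
```

```text
1.9167 [ 0.6062  0.7699 -0.1987  1.4333  0.0878  1.6658 -0.0948] [ 0.4153 -0.2834  0.16  ] [-0.6884  2.9503 -1.8775]
(array([ 0.2753, -0.2498, -0.2818]), array([-0.1403, -0.1263, -0.0851]))
```

View pics/wrist2.png

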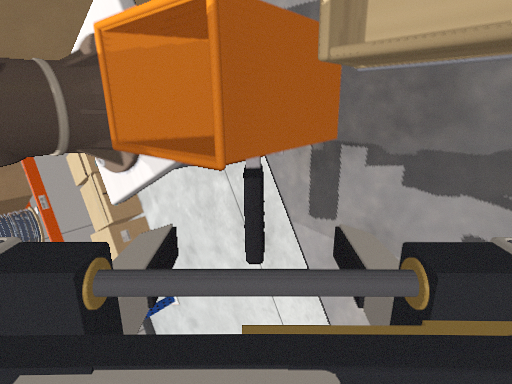

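```bash
python3 - <<'E'
from g import *
f=load("wrist2");
pts=[T+Rt@(np.array([0,y,.085])+u*.016) for y in (-.06,-.0885,-.108,-.145)]
print(proj(f,pts))
hsv=cv2.cvtColor(f['im'],cv2.COLOR_RGB2HSV)
sub=hsv[120:280,225:285,2]<60
r=np.nonzero(sub.sum(1)>8)[0]+120;print(r.min(),r.max());
for v in (180,200,220,240,255):
  c=np.nonzero(hsv[v,225:285,2]<60)[0]+225;print(v,c.min(),c.max())
from cell import arm
s,p,R=state(arm);print(proj(f,[p+R@[0,0,.003],p+R@[0,0,.1]]))
p1,R1=gpose(0);print(rows(p,R,p1,R1,8))
E
```

```text
[[254.7217 162.2264]
 [255.2142 197.7016]
 [255.5318 220.5874]
 [256.0961 261.262 ]]
169 270
180 244 274
200 244 282
220 245 262
240 245 263
255 246 262
[[258.9612 250.6515]
 [256.452  193.3276]]
[[-0.0175 -0.0158 -0.0106  0.018  -0.0124  1.2145]
 [-0.0175 -0.0158 -0.0106  0.02   -0.0147  1.2144]
 [-0.0175 -0.0158 -0.0106  0.022  -0.0169  1.2144]
 [-0.0175 -0.0158 -0.0106  0.024  -0.0191  1.2143]
 [-0.0175 -0.0158 -0.0106  0.0261 -0.0213  1.2142]
 [-0.0175 -0.0158 -0.0106  0.0281 -0.0235  1.2141]
 [-0.0175 -0.0158 -0.0106  0.0301 -0.0257  1.2141]
 [-0.0175 -0.0158 -0.0106  0.0322 -0.0279  1.214 ]]
```

step_arm(
  plan=[
    {"wx": -0.02,"wy": -0.02,"wz": -0.01,"tx": 0.02,"ty": -0.02,"tz": 1.21,"hand": 1},
    {"wx": -0.02,"wy": -0.02,"wz": -0.01,"tx": 0.02,"ty": -0.02,"tz": 1.21,"hand": 1},
    {"wx": -0.02,"wy": -0.02,"wz": -0.01,"tx": 0.02,"ty": -0.02,"tz": 1.21,"hand": 1},
    {"wx": -0.02,"wy": -0.02,"wz": -0.01,"tx": 0.02,"ty": -0.02,"tz": 1.21,"hand": 1},
    {"wx": -0.02,"wy": -0.02,"wz": -0.01,"tx": 0.03,"ty": -0.02,"tz": 1.21,"hand": 1},
    {"wx": -0.02,"wy": -0.02,"wz": -0.01,"tx": 0.03,"ty": -0.02,"tz": 1.21,"hand": 1},
    {"wx": -0.02,"wy": -0.02,"wz": -0.01,"tx": 0.03,"ty": -0.02,"tz": 1.21,"hand": 1},
    {"wx": -0.02,"wy": -0.02,"wz": -0.01,"tx": 0.03,"ty": -0.02,"tz": 1.21,"hand": 1},
    {"wx": 0,"wy": 0,"wz": 0,"tx": 0,"ty": 0,"tz": 0,"hand": 1},
    {"wx": 0,"wy": 0,"wz": 0,"tx": 0,"ty": 0,"tz": 0,"hand": 1},
  ],
)

```text
clock: 2.75
position: [0.3595, -0.2556, 0.0908]
ee_rot: [-2.147, -1.318, 0.476]
force: [1.1, -0.1, -0.1]
width: 1.002
```

```bash
python3 - <<'E'
from g import *
from cell import arm
s,p,R=state(arm);print(s['clock'],s['joints'],p,s['force'])
f=grab(arm,"wrist","wrist3"); grab(arm,"side","side3");grab(arm,"scene","scene3")
p1,R1=gpose(0);print(plan(p,R,p1,R1))
crop("side3",180,140,310,270,4,"s3c");
a=cv2.imread("pics/wrist3.png");b=cv2.imread("pics/s3c.png");cv2.imwrite("pics/c3.png",np.hstack([cv2.resize(a,(400,300)),cv2.resize(b,(300,300))]))
E
```

```text
2.75 [ 0.6204  0.7536 -0.2102  1.6699  0.1148  1.4203 -0.1127] [ 0.3595 -0.2556  0.0908] [ 1.054  -0.0551 -0.0674]
(array([0.3071, 0.0609, 0.3999]), array([ 0.145 ,  0.0357, -0.0299]))
```

View pics/c3.png

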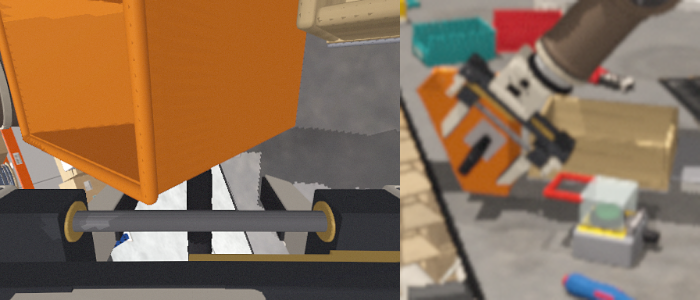

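step_arm(
  plan=[
    {"wx": 0.05,"wy": 0,"wz": 0,"tx": 0.05,"ty": 0,"tz": 0.15,"hand": 1},
    {"wx": 0.05,"wy": 0,"wz": 0,"tx": 0.05,"ty": 0,"tz": 0.15,"hand": 1},
    {"wx": 0.04,"wy": 0,"wz": 0,"tx": 0.05,"ty": 0,"tz": 0.1,"hand": 0.6},
    {"wx": 0,"wy": 0,"wz": 0,"tx": 0,"ty": 0,"tz": 0,"hand": 0.3},
    {"wx": 0,"wy": 0,"wz": 0,"tx": 0,"ty": 0,"tz": 0,"hand": 0},
    {"wx": 0,"wy": 0,"wz": 0,"tx": 0,"ty": 0,"tz": 0,"hand": 0},
    {"wx": 0,"wy": 0,"wz": 0,"tx": 0,"ty": 0,"tz": 0,"hand": 0},
    {"wx": 0,"wy": 0,"wz": 0,"tx": 0,"ty": 0,"tz": 0,"hand": 0},
    {"wx": 0,"wy": 0,"wz": 0,"tx": 0,"ty": 0,"tz": 0,"hand": 0},
    {"wx": 0,"wy": 0,"wz": 0,"tx": 0,"ty": 0,"tz": 0,"hand": 0},
  ],
  force=55,
)

```text
clock: 3.73
position: [0.3584, -0.2526, 0.0876]
ee_rot: [-2.134, -1.313, 0.484]
force: [-0.3, 0.4, -0.4]
width: 0.469
```

step_arm(
  plan=[
    {"wx": 0,"wy": 0,"wz": 0,"tx": 0,"ty": 0,"tz": 0,"hand": 0},
    {"wx": 0,"wy": 0,"wz": 0,"tx": 0,"ty": 0,"tz": 0,"hand": 0},
    {"wx": 0,"wy": 0,"wz": 0,"tx": 0,"ty": 0,"tz": 0,"hand": 0},
    {"wx": 0,"wy": 0,"wz": 0,"tx": 0,"ty": 0,"tz": 0,"hand": 0},
    {"wx": 0,"wy": 0,"wz": 0,"tx": 0,"ty": 0,"tz": 0,"hand": 0},
    {"wx": 0,"wy": 0,"wz": 0,"tx": 0,"ty": 0,"tz": 0,"hand": 0},
    {"wx": 0,"wy": 0,"wz": 0,"tx": 0,"ty": 0,"tz": 0,"hand": 0},
    {"wx": 0,"wy": 0,"wz": 0,"tx": 0,"ty": 0,"tz": 0,"hand": 0},
    {"wx": 0,"wy": 0,"wz": 0,"tx": 0,"ty": 0,"tz": 0,"hand": 0},
    {"wx": 0,"wy": 0,"wz": 0,"tx": 0,"ty": 0,"tz": 0,"hand": 0},
  ],
  force=55,
)

```text
clock: 4.57
position: [0.3578, -0.2525, 0.0879]
ee_rot: [-2.133, -1.312, 0.485]
force: [-1.9, 0.0, 6.0]
width: 0.173
```

```bash
python3 - <<'E'
from g import *
from cell import arm
s,p,R=state(arm);print(s['clock'],s['joints'],p,s['force'],s['width'])
p1,R1=gpose(0);print(plan(p,R,p1,R1))
f=grab(arm,"wrist","wrist4")
E
```

```text
4.5667 [ 0.6168  0.7638 -0.2102  1.669   0.1135  1.4269 -0.1146] [ 0.3578 -0.2525  0.0879] [-1.9303  0.0155  6.0415] 0.17266897107236245
(array([ 0.1024,  0.0989, -0.0082]), array([-0.0063,  0.0407, -0.015 ]))
```

View pics/wrist4.png

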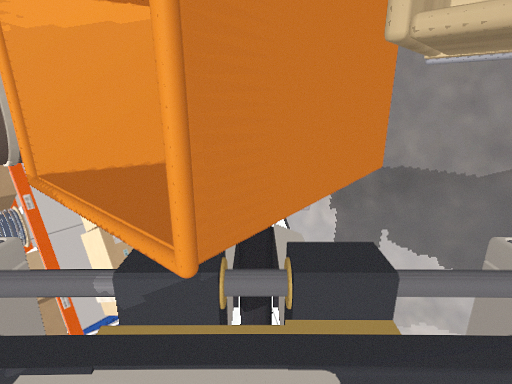

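```bash
cat > kin.py <<'E'
from h import *
import itertools
from scipy.optimize import least_squares
S=[([1.1234,0.4352,0.025,1.5741,-0.0116,1.134,-0.0751],[0.211,-0.5878,0.2479],[-3.0935,-0.5385,0.0007]),
([0.8496,0.3012,-0.2318,1.7821,0.0764,1.0673,0.1056],[0.3834,-0.37,0.2487],None),
([0.6204,0.7536,-0.2102,1.6699,0.1148,1.4203,-0.1127],[0.3595,-0.2556,0.0908],[-2.147,-1.318,0.476]),
([0.6168,0.7638,-0.2102,1.669,0.1135,1.4269,-0.1146],[0.3578,-0.2525,0.0879],[-2.133,-1.312,0.485])]
def Rz(a): return Rm([0,0,a])
def Ry(a): return Rm([0,a,0])
def fk(q,P,sg,full=False):
    c,h,L1,L2,L3,c7,a=P
    R=Rz(sg[0]*q[0]+c); p=np.array([0,0,h]);pts=[p]
    R=R@Ry(q[1])@Rz(sg[1]*q[2]); p=p+R@[a,0,L1];pts.append(p)
    R=R@Ry(q[3]); p=p+R@[-a,0,0]; R=R@Rz(sg[2]*q[4]);p=p+R@[0,0,L2];pts.append(p)
    R=R@Ry(q[5])@Rz(sg[3]*q[6]+c7); p=p+R@[0,0,L3];pts.append(p)
    return (p,R,pts) if full else (p,R)
def res(P,sg,S):
    o=[]
    for q,p,r in S:
        pp,R=fk(q,P,sg); o+=list((pp-p)*10)
        if r is not None: o+=list(Ro.from_matrix(R.T@Rm(r)).as_rotvec())
    return np.array(o)
def fit(S):
    best=None
    for sg in itertools.product([1,-1],repeat=4):
        for c7 in (0,1.57,-1.57,3.14):
            r=least_squares(res,[-.1 if sg[0]<0 else -2.3,.35,.4,.4,.25,c7,0],args=(sg,S))
            if best is None or r.cost<best[0]: best=(r.cost,sg,r.x)
    return best
if __name__=="__main__":
    b=fit(S);print(b);print(res(b[2],b[1],S).reshape(-1)[:12])
    np.savez("kin.npz",P=b[2],sg=b[1])
E
python3 kin.py
```

```text
(np.float64(0.007640376911507761), (-1, -1, -1, -1), array([-0.0897,  0.2346,  0.6296,  0.3976,  0.3956,  1.495 ,  0.0006]))
[-0.0134 -0.016  -0.0642  0.0001 -0.0002 -0.0139 -0.0142  0.0012  0.0007
  0.0217  0.0158  0.031 ]
```

```bash
cat > t.py <<'E'
from g import *
import json
X0=np.load("x0.npz") if __import__('os').path.exists("x0.npz") else None
def tubpose(x,y,z,adeg,yaw=None):
    R=Rh@Rm([0,-np.radians(adeg),0]) ; 
    if yaw is not None: R=Rm([0,0,yaw])@Rm([0,-np.radians(adeg),0])
    return hp+Rh@np.array([x,y,z]),R
def tcp_for(w):
    p,R=tubpose(*w); return p+R@X0['p'],R@X0['R']
def tub_now(p,R):
    Rt_=R@X0['R'].T; pt=p-Rt_@X0['p']; h=Rh.T@(pt-hp); M=Rh.T@Rt_
    return h,np.degrees(np.arccos(M[2,2])),np.degrees(np.arctan2(M[0,2]*-1,M[2,2])),M
def show(arm,ws,ns):
    s,p,R=state(arm); print("clock",s['clock'],"q",s['joints'],"F",s['force'],"w",s['width']); h,a,a2,_=tub_now(p,R);print("tub",h,a)
    for w,n in zip(ws,ns):
        p1,R1=tcp_for(w); r=rows(p,R,p1,R1,n); print(w); print(np.round(r,2)); p,R=p1,R1
E
python3 - <<'E'
from g import *
from cell import arm
s,p,R=state(arm)
np.savez("x0.npz",p=Rt.T@(p-T),R=Rt.T@R);print(Rt.T@(p-T))
import t
from t import *
ws=[(-.20,-.08,.10,0),(-.21,-.03,.12,50)]
show(arm,ws,[10,10])
import kin
k=np.load("kin.npz")
def ik(w,q0):
    pt,Rt_=tcp_for(w)
    lo=np.array([-2.62,-.44,-1.27,.08,-1.32,.12,-2.74]);hi=np.array([2.62,2.09,1.32,2.57,4.46,2,2.74])
    def r(q):
        pp,RR=kin.fk(q,k['P'],k['sg']);return np.r_[(pp-pt)*10,Ro.from_matrix(RR.T@Rt_).as_rotvec(),.02*(q-q0)]
    o=least_squares(r,np.clip(q0,lo+.01,hi-.01),bounds=(lo,hi));pp,RR,pts=kin.fk(o.x,k['P'],k['sg'],True)
    return o.x,np.linalg.norm(pp-pt),[Rh.T@(a-hp) for a in pts]
from scipy.optimize import least_squares
q=s['joints']
for w in ws+[(.11,-.018,.118,50),(.12,-.018,.14,66),(.125,-.018,.15,80),(.125,-.018,.15,85)]:
    q,e,pts=ik(w,q);print(w,q,e);print(np.array(pts[1:]))
E
```

```text
[ 0.0011 -0.0895  0.0879]
clock 4.6167 q [ 0.6168  0.7638 -0.2102  1.669   0.1135  1.4269 -0.1146] F [-2.7716 -0.1612  5.405 ] w 0.1702892156710413
tub [-0.1508 -0.0883 -0.    ] nan
(-0.2, -0.08, 0.1, 0)
[[-0.   -0.01 -0.01  0.07 -1.01 -0.45]
 [-0.   -0.01 -0.01  0.07 -1.01 -0.45]
 [-0.   -0.01 -0.01  0.08 -1.01 -0.45]
 [-0.   -0.01 -0.01  0.08 -1.01 -0.45]
 [-0.   -0.01 -0.01  0.08 -1.01 -0.45]
 [-0.   -0.01 -0.01  0.08 -1.01 -0.45]
 [-0.   -0.01 -0.01  0.08 -1.01 -0.45]
 [-0.   -0.01 -0.01  0.08 -1.01 -0.45]
 [-0.   -0.01 -0.01  0.08 -1.01 -0.45]
 [-0.   -0.01 -0.01  0.08 -1.01 -0.45]]
(-0.21, -0.03, 0.12, 50)
[[-0.83  0.    0.    0.5  -0.53  0.58]
 [-0.83  0.    0.    0.5  -0.58  0.53]
 [-0.83  0.    0.    0.5  -0.62  0.48]
 [-0.83  0.    0.    0.5  -0.66  0.42]
 [-0.83  0.    0.    0.5  -0.69  0.36]
 [-0.83  0.    0.    0.5  -0.72  0.3 ]
 [-0.83  0.    0.    0.5  -0.75  0.24]
 [-0.83  0.    0.    0.5  -0.77  0.17]
 [-0.83  0.    0.    0.5  -0.78  0.1 ]
 [-0.83  0.    0.    0.5  -0.78  0.04]]
(-0.2, -0.08, 0.1, 0) [ 0.5927  0.5945 -0.2193  1.7274  0.125   1.5374 -0.1283] 1.5954129
[... 476 characters left out ...]
, -0.018, 0.14, 66) [ 0.4055  0.309  -0.0602  2.1243  0.1134  0.2596 -0.1965] 8.16471697164399e-06
[[-0.3913 -0.1165  0.8342]
 [-0.1322 -0.1059  0.5329]
 [ 0.0402 -0.1075  0.1768]]
(0.125, -0.018, 0.15, 80) [ 1.1158  0.5499 -1.1784  2.3811  1.9454  0.6706 -2.0347] 6.278901112145717e-05
[[-0.3415 -0.3328  0.7713]
 [-0.2135 -0.1055  0.4712]
 [ 0.0387 -0.1075  0.1664]]
(0.125, -0.018, 0.15, 85) [ 1.0966  0.6398 -1.2344  2.4847  2.1424  0.8758 -2.2344] 8.761195828460676e-06
[[-0.3023 -0.3593  0.7396]
 [-0.2413 -0.1059  0.4394]
 [ 0.0376 -0.1075  0.1588]]t.py:12: RuntimeWarning: invalid value encountered in arccos
  return h,np.degrees(np.arccos(M[2,2])),np.degrees(np.arctan2(M[0,2]*-1,M[2,2])),M
```

```bash
cat > ik.py <<'E'
import kin
from t import *
from scipy.optimize import least_squares
k=np.load("kin.npz")
lo=np.array([-2.62,-.44,-1.27,.08,-1.32,.12,-2.74]);hi=np.array([2.62,2.09,1.32,2.57,4.46,2,2.74])
def ikp(pt,Rt_,q0,w=.02,free6=False):
    l=lo.copy(); 
    if free6: l[5]=-1
    def r(q):
        pp,RR=kin.fk(q,k['P'],k['sg']);return np.r_[(pp-pt)*10,Ro.from_matrix(RR.T@Rt_).as_rotvec(),w*(q-q0)]
    o=least_squares(r,np.clip(q0,l+.01,hi-.01),bounds=(l,hi));pp,RR,pts=kin.fk(o.x,k['P'],k['sg'],True)
    e=np.linalg.norm(pp-pt)+np.linalg.norm(Ro.from_matrix(RR.T@Rt_).as_rotvec())
    return o.x,e,np.array([Rh.T@(a-hp) for a in pts])
E
python3 - <<'E'
from ik import *
q0=np.array([ 0.4055,0.309,-0.0602,2.1243,0.1134,0.2596,-0.1965])
for x in (.10,.125,.14):
  for z in (.15,.175,.195):
    for a in (70,75,80):
      q,e,p=ikp(*tcp_for((x,-.018,z,a)),q0,.02,True); print(x,z,a,q,round(e,4))
E
```

```text
0.1 0.15 70 [ 0.3767  0.2648 -0.0223  2.2342  0.1255  0.1228 -0.2098] 0.0002
0.1 0.15 75 [ 0.3222  0.2731  0.0477  2.3362  0.092  -0.0757 -0.1761] 0.0005
0.1 0.15 80 [ 0.3161  0.3012  0.056   2.4381  0.0353 -0.2925 -0.1204] 0.0008
0.1 0.175 70 [ 0.4015  0.2265 -0.0527  2.1966  0.1175  0.1992 -0.2019] 0.0001
0.1 0.175 75 [ 0.3366  0.2277  0.028   2.2988  0.1149  0.0073 -0.1989] 0.0005
0.1 0.175 80 [ 0.3099  0.2473  0.0618  2.4008  0.0463 -0.2014 -0.1308] 0.0007
0.1 0.195 70 [ 0.4173  0.1984 -0.071   2.165   0.1031  0.2589 -0.1874] 0.0001
0.1 0.195 75 [ 0.3598  0.1942 -0.0011  2.2674  0.1278  0.0725 -0.212 ] 0.0004
0.1 0.195 80 [ 0.3053  0.2075  0.0655  2.3695  0.0609 -0.1304 -0.145 ] 0.0007
0.125 0.15 70 [ 0.3814  0.2949 -0.0283  2.1825  0.1246  0.1445 -0.2082] 0.0002
0.125 0.15 75 [ 0.33    0.3009  0.0388  2.2843  0.1006 -0.0517 -0.1849] 0.0005
0.125 0.15 80 [ 0.3166  0.3254  0.0569  2.385   0.0457 -0.2636 -0.1309] 0.0007
0.125 0.175 70 [ 0.402   0.2586 -0.0542  2.1463  0.117   0.2175 -0.2003] 0.0001
0.125 0.175 75 [ 0.346   0.2581  0.0172  2.2485  0.1187  0.0272 -0.2027] 0.0004
0.12
[... 317 characters left out ...]
 0.15 70 [ 0.3839  0.3128 -0.0317  2.151   0.1241  0.1582 -0.2072] 0.0001
0.14 0.15 75 [ 0.3347  0.3175  0.0333  2.2528  0.1049 -0.0367 -0.1892] 0.0004
0.14 0.15 80 [ 0.3174  0.34    0.0566  2.3528  0.0518 -0.2461 -0.1373] 0.0007
0.14 0.175 70 [ 0.4025  0.2776 -0.0553  2.1154  0.1166  0.2294 -0.1993] 0.0
0.14 0.175 75 [ 0.351   0.2761  0.0112  2.2178  0.1204  0.0399 -0.2042] 0.0003
0.14 0.175 80 [ 0.3151  0.2916  0.0579  2.3187  0.0662 -0.1637 -0.1511] 0.0006
0.14 0.195 70 [ 0.4148  0.2516 -0.0702  2.0855  0.1058  0.2855 -0.1883] 0.0001
0.14 0.195 75 [ 0.3701  0.2455 -0.0133  2.1884  0.1267  0.1004 -0.2102] 0.0002
0.14 0.195 80 [ 0.3161  0.2555  0.0552  2.2897  0.082  -0.0988 -0.1665] 0.0006
```

```bash
python3 - <<'E'
from ik import *
from cell import arm
q=arm.observe()['joints']
for dy in (-10,-15,-20):
  y=hy+np.radians(dy); q=arm.observe()['joints']; 
  W=[(-.1508,-.088,0,0,yawT),(-.20,-.09,.10,0,y),(-.21,-.06,.12,50,y),(.10,-.05,.125,50,y),(.12,-.05,.15,66,y),(.12,-.05,.165,71,y),(.12,-.05,.175,76,y),(.12,-.05,.175,80,y),(.12,-.05,.175,84,y)]
  for a,b in zip(W[:-1],W[1:]):
    for s in np.linspace(.1,1,10): q,e,p=ikp(*tcp_for(tuple(np.array(a)*(1-s)+np.array(b)*s)),q,.02)
    print(dy,b[:4],q,round(e,4),p[1][:2])
E
```

```text
-10 (-0.2, -0.09, 0.1, 0) [ 0.6563  0.5777 -0.1783  1.758   0.0555  1.5149 -0.1704] 0.0 [-0.2531 -0.2071]
-10 (-0.21, -0.06, 0.12, 50) [ 0.6639 -0.0653 -0.2145  2.4753  0.0119  0.5592 -0.1807] 0.0001 [-0.6218 -0.0973]
-10 (0.1, -0.05, 0.125, 50) [ 0.5267  0.373  -0.2153  1.8852  0.1769  0.7308 -0.4099] 0.0001 [-0.3561 -0.1455]
-10 (0.12, -0.05, 0.15, 66) [ 0.3636  0.2809 -0.0436  2.1338  0.3748  0.3059 -0.6302] 0.0002 [-0.408  -0.1085]
-10 (0.12, -0.05, 0.165, 71) [ 0.2083  0.2545  0.1336  2.2129  0.4911  0.1691 -0.7558] 0.0001 [-0.4261 -0.0841]
-10 (0.12, -0.05, 0.175, 76) [ 0.2414  0.243   0.0666  2.2967  1.6196  0.1286 -1.8995] 0.0017 [-0.4323 -0.0901]
-10 (0.12, -0.05, 0.175, 80) [ 0.4758  0.2662 -0.2555  2.3782  2.1582  0.3077 -2.4592] 0.0002 [-0.4179 -0.127 ]
-10 (0.12, -0.05, 0.175, 84) [ 0.5538  0.3081 -0.3917  2.4578  2.3523  0.4867 -2.6772] 0.0001 [-0.395  -0.1444]
-15 (-0.2, -0.09, 0.1, 0) [ 0.6823  0.5672 -0.1616  1.7788  0.0166  1.4999 -0.1983] 0.0 [-0.261 -0.214]
-15 (-0.21, -0.06, 0.12, 50) [ 0.63   -0.0751 -0.2327  2.4831  0.049   0.5657 -0.3498] 0.0001 [-0.6282 -0.09
[... 861 characters left out ...]
5216] 0.0002 [-0.6327 -0.0975]
-20 (0.1, -0.05, 0.125, 50) [ 0.5027  0.3642 -0.2506  1.9037  0.2458  0.7441 -0.6893] 0.0001 [-0.3604 -0.1394]
-20 (0.12, -0.05, 0.15, 66) [ 0.2328  0.2817 -0.011   2.1321  0.5978  0.3887 -1.0906] 0.0002 [-0.4091 -0.0856]
-20 (0.12, -0.05, 0.165, 71) [ 0.0521  0.261   0.1718  2.2042  0.8174  0.2931 -1.3315] 0.0001 [-0.4281 -0.0587]
-20 (0.12, -0.05, 0.175, 76) [-0.2573  0.2809  0.5226  2.2819  1.2011  0.1652 -1.7393] 0.0005 [-0.441  -0.0071]
-20 (0.12, -0.05, 0.175, 80) [-0.2282  0.2935  0.4452  2.3553  1.9295  0.2394 -2.5032] 0.0003 [-0.4318 -0.0069]
-20 (0.12, -0.05, 0.175, 84) [-0.0402  0.3073  0.1544  2.4271  2.1182  0.4433 -2.74  ] 0.0005 [-0.4078 -0.0335]
```

```bash
python3 - <<'E'
from t import *
from cell import arm
y=hy+np.radians(-15)
show(arm,[(-.18,-.09,.11,0,yawT),(-.15,-.06,.125,50,y)],[10,10])
E
```

```text
clock 4.6167 q [ 0.6168  0.7638 -0.2102  1.669   0.1135  1.4269 -0.1146] F [-2.7716 -0.1612  5.405 ] w 0.1702892156710413
tub [-0.1508 -0.0883 -0.    ] nan
(-0.18, -0.09, 0.11, 0, np.float64(-0.4677482395344803))
[[-0.    0.   -0.   -0.02 -0.93 -0.65]
 [-0.    0.   -0.   -0.02 -0.93 -0.65]
 [-0.    0.   -0.   -0.02 -0.93 -0.65]
 [-0.    0.   -0.   -0.02 -0.93 -0.65]
 [-0.    0.   -0.   -0.02 -0.93 -0.65]
 [-0.    0.   -0.   -0.02 -0.93 -0.65]
 [-0.    0.   -0.   -0.02 -0.93 -0.65]
 [-0.    0.   -0.   -0.02 -0.93 -0.65]
 [-0.    0.   -0.   -0.02 -0.93 -0.65]
 [-0.    0.   -0.   -0.02 -0.93 -0.65]]
(-0.15, -0.06, 0.125, 50, np.float64(-0.7190756518216637))
[[-0.83  0.07  0.24  0.5  -0.35  0.49]
 [-0.83  0.07  0.24  0.49 -0.4   0.46]
 [-0.83  0.07  0.24  0.47 -0.45  0.43]
 [-0.83  0.07  0.24  0.46 -0.5   0.39]
 [-0.83  0.07  0.24  0.44 -0.54  0.35]
 [-0.83  0.07  0.24  0.42 -0.58  0.3 ]
 [-0.83  0.07  0.24  0.41 -0.62  0.25]
 [-0.83  0.07  0.24  0.39 -0.65  0.2 ]
 [-0.83  0.07  0.24  0.37 -0.67  0.15]
 [-0.83  0.07  0.24  0.35 -0.69  0.09]]t.py:12: RuntimeWarning: invalid value encountered in arccos
  return h,np.degrees(np.arccos(M[2,2])),np.degrees(np.arctan2(M[0,2]*-1,M[2,2])),M
```

step_arm(
  plan=[
    {"wx": 0,"wy": 0,"wz": 0,"tx": 0,"ty": -0.7,"tz": -0.7,"hand": 0},
    {"wx": 0,"wy": 0,"wz": 0,"tx": -0.02,"ty": -0.9,"tz": -0.7,"hand": 0},
    {"wx": 0,"wy": 0,"wz": 0,"tx": -0.02,"ty": -0.95,"tz": -0.65,"hand": 0},
    {"wx": 0,"wy": 0,"wz": 0,"tx": -0.02,"ty": -0.95,"tz": -0.65,"hand": 0},
    {"wx": 0,"wy": 0,"wz": 0,"tx": -0.02,"ty": -0.95,"tz": -0.65,"hand": 0},
    {"wx": 0,"wy": 0,"wz": 0,"tx": -0.02,"ty": -0.95,"tz": -0.65,"hand": 0},
    {"wx": 0,"wy": 0,"wz": 0,"tx": -0.02,"ty": -0.95,"tz": -0.65,"hand": 0},
    {"wx": 0,"wy": 0,"wz": 0,"tx": -0.02,"ty": -0.95,"tz": -0.65,"hand": 0},
    {"wx": 0,"wy": 0,"wz": 0,"tx": -0.02,"ty": -0.95,"tz": -0.65,"hand": 0},
    {"wx": 0,"wy": 0,"wz": 0,"tx": -0.02,"ty": -0.95,"tz": -0.65,"hand": 0},
  ],
)

```text
clock: 5.45
position: [0.3325, -0.2411, 0.1984]
ee_rot: [-2.134, -1.313, 0.484]
force: [-0.4, 0.7, -3.4]
width: 0.169
```

```bash
python3 - <<'E'
from t import *
from cell import arm
grab(arm,"scene","scene5");grab(arm,"side","side5");grab(arm,"wrist","wrist5")
y=hy+np.radians(-15)
show(arm,[(-.15,-.06,.125,50,y)],[10])
crop("scene5",190,130,340,280,3,"a");crop("side5",170,100,320,250,3,"b")
a=cv2.imread("pics/a.png");b=cv2.imread("pics/b.png");cv2.imwrite("pics/c5.png",cv2.resize(np.hstack([a,b]),(800,400)))
E
```

```text
clock 5.6 q [ 0.6337  0.5887 -0.223   1.6796  0.0853  1.5855 -0.0954] F [ 0.6804  0.7569 -2.2627] w 0.17229446880603516
tub [-0.1778 -0.0892  0.1101] 0.1655561775013815
(-0.15, -0.06, 0.125, 50, np.float64(-0.7190756518216637))
[[-0.82  0.07  0.24  0.49 -0.36  0.5 ]
 [-0.82  0.07  0.24  0.48 -0.42  0.47]
 [-0.82  0.07  0.24  0.46 -0.47  0.44]
 [-0.82  0.07  0.24  0.45 -0.52  0.4 ]
 [-0.82  0.07  0.24  0.43 -0.56  0.36]
 [-0.82  0.07  0.24  0.41 -0.6   0.31]
 [-0.82  0.07  0.24  0.4  -0.63  0.26]
 [-0.82  0.07  0.24  0.38 -0.66  0.2 ]
 [-0.82  0.07  0.24  0.36 -0.69  0.15]
 [-0.82  0.07  0.24  0.34 -0.71  0.09]]
```

View pics/c5.png

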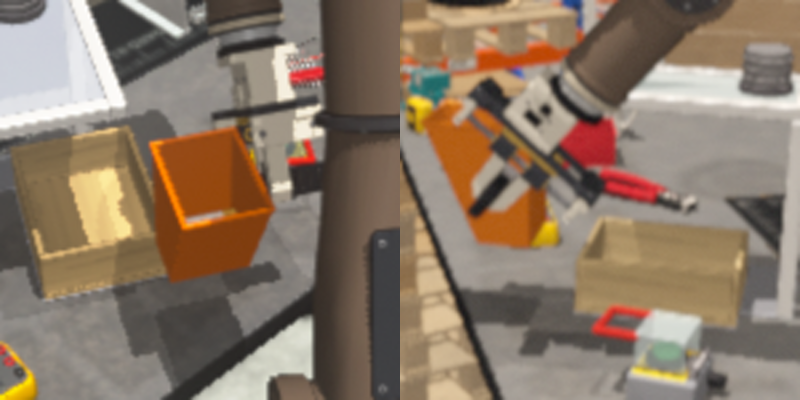

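View pics/wrist5.png

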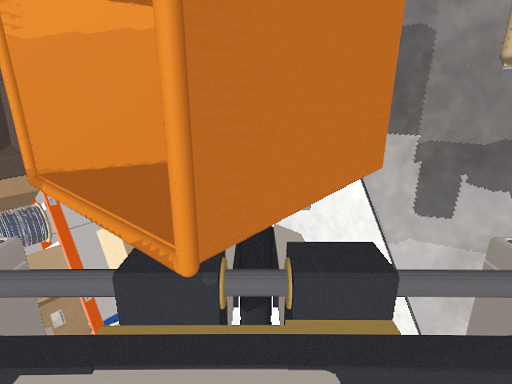

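step_arm(
  plan=[
    {"wx": -0.82,"wy": 0.07,"wz": 0.24,"tx": 0.49,"ty": -0.36,"tz": 0.5,"hand": 0},
    {"wx": -0.82,"wy": 0.07,"wz": 0.24,"tx": 0.48,"ty": -0.42,"tz": 0.47,"hand": 0},
    {"wx": -0.82,"wy": 0.07,"wz": 0.24,"tx": 0.46,"ty": -0.47,"tz": 0.44,"hand": 0},
    {"wx": -0.82,"wy": 0.07,"wz": 0.24,"tx": 0.45,"ty": -0.52,"tz": 0.4,"hand": 0},
    {"wx": -0.82,"wy": 0.07,"wz": 0.24,"tx": 0.43,"ty": -0.56,"tz": 0.36,"hand": 0},
    {"wx": -0.82,"wy": 0.07,"wz": 0.24,"tx": 0.41,"ty": -0.6,"tz": 0.31,"hand": 0},
    {"wx": -0.82,"wy": 0.07,"wz": 0.24,"tx": 0.4,"ty": -0.63,"tz": 0.26,"hand": 0},
    {"wx": -0.82,"wy": 0.07,"wz": 0.24,"tx": 0.38,"ty": -0.66,"tz": 0.2,"hand": 0},
    {"wx": -0.82,"wy": 0.07,"wz": 0.24,"tx": 0.36,"ty": -0.69,"tz": 0.15,"hand": 0},
    {"wx": -0.82,"wy": 0.07,"wz": 0.24,"tx": 0.34,"ty": -0.71,"tz": 0.09,"hand": 0},
  ],
)

```text
clock: 6.43
position: [0.3002, -0.1698, 0.1817]
ee_rot: [2.722, 1.231, 0.104]
force: [0.1, 0.2, -3.4]
width: 0.174
```

```bash
python3 - <<'E'
from t import *
from cell import arm
grab(arm,"scene","scene6");grab(arm,"side","side6");grab(arm,"wrist","wrist6")
y=hy+np.radians(-15)
show(arm,[(.10,-.05,.125,50,y),(.12,-.05,.15,64,y)],[10,10])
crop("scene6",190,130,340,280,3,"a");crop("side6",170,100,320,250,3,"b")
a=cv2.imread("pics/a.png");b=cv2.imread("pics/b.png");cv2.imwrite("pics/c6.png",cv2.resize(np.hstack([a,b]),(800,400)))
E
```

```text
clock 6.5833 q [ 0.6002 -0.0104 -0.3035  2.3732  0.1093  0.6336 -0.5052] F [ 1.6914 -0.0057 -2.1186] w 0.17642908680067812
tub [-0.1538 -0.0594  0.1236] 49.44251676444699
(0.1, -0.05, 0.125, 50, np.float64(-0.7190756518216637))
[[-0.01 -0.    0.    0.75  2.39  0.38]
 [-0.01 -0.    0.    0.75  2.39  0.38]
 [-0.01 -0.    0.    0.75  2.39  0.38]
 [-0.01 -0.    0.    0.75  2.39  0.39]
 [-0.01 -0.    0.    0.75  2.39  0.39]
 [-0.01 -0.    0.    0.75  2.39  0.39]
 [-0.01 -0.    0.    0.75  2.39  0.39]
 [-0.01 -0.    0.    0.75  2.39  0.39]
 [-0.01 -0.    0.    0.76  2.39  0.4 ]
 [-0.01 -0.    0.    0.76  2.38  0.4 ]]
(0.12, -0.05, 0.15, 64, np.float64(-0.7190756518216637))
[[-0.23  0.    0.    0.05  0.09 -0.06]
 [-0.23  0.    0.    0.05  0.09 -0.06]
 [-0.23  0.    0.    0.05  0.09 -0.05]
 [-0.23  0.    0.    0.05  0.09 -0.05]
 [-0.23  0.    0.    0.05  0.09 -0.05]
 [-0.23  0.    0.    0.05  0.09 -0.05]
 [-0.23  0.    0.    0.05  0.09 -0.05]
 [-0.23  0.    0.    0.05  0.09 -0.04]
 [-0.23  0.    0.    0.05  0.1  -0.04]
 [-0.23  0.    0.    0.05  0.1  -0.04]]
```

View pics/c6.png

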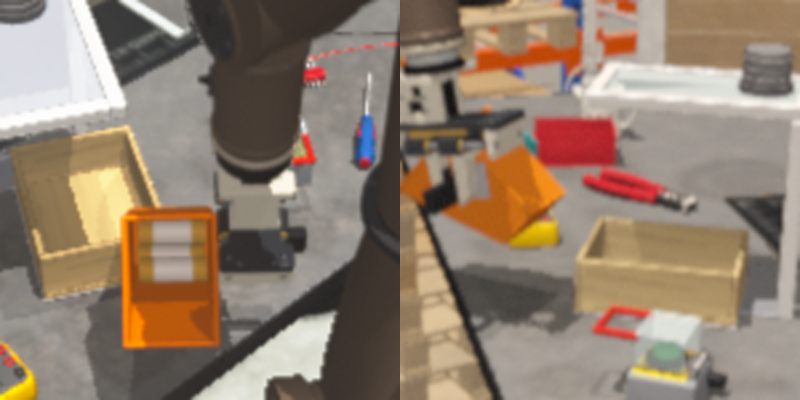

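View pics/wrist6.png

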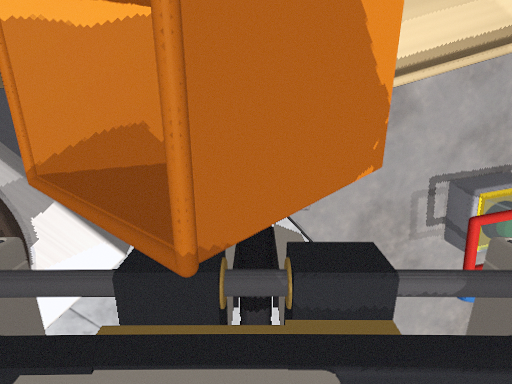

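step_arm(
  plan=[
    {"wx": 0,"wy": 0,"wz": 0,"tx": 0.5,"ty": 1.2,"tz": 0.2,"hand": 0},
    {"wx": 0,"wy": 0,"wz": 0,"tx": 0.6,"ty": 1.8,"tz": 0.3,"hand": 0},
    {"wx": -0.01,"wy": 0,"wz": 0,"tx": 0.75,"ty": 2.3,"tz": 0.38,"hand": 0},
    {"wx": -0.01,"wy": 0,"wz": 0,"tx": 0.75,"ty": 2.4,"tz": 0.38,"hand": 0},
    {"wx": -0.01,"wy": 0,"wz": 0,"tx": 0.75,"ty": 2.4,"tz": 0.38,"hand": 0},
    {"wx": -0.01,"wy": 0,"wz": 0,"tx": 0.75,"ty": 2.4,"tz": 0.38,"hand": 0},
    {"wx": -0.01,"wy": 0,"wz": 0,"tx": 0.75,"ty": 2.4,"tz": 0.38,"hand": 0},
    {"wx": -0.01,"wy": 0,"wz": 0,"tx": 0.75,"ty": 2.4,"tz": 0.38,"hand": 0},
    {"wx": -0.01,"wy": 0,"wz": 0,"tx": 0.6,"ty": 2.0,"tz": 0.35,"hand": 0},
    {"wx": -0.01,"wy": 0,"wz": 0,"tx": 0.5,"ty": 1.5,"tz": 0.25,"hand": 0},
  ],
)

```text
clock: 7.42
position: [0.5068, -0.261, 0.1823]
ee_rot: [2.718, 1.23, 0.106]
force: [0.2, 0.2, -2.3]
width: 0.172
```

```bash
python3 - <<'E'
from t import *
from cell import arm
grab(arm,"scene","scene7");grab(arm,"side","side7")
y=hy+np.radians(-15)
show(arm,[(.12,-.05,.15,64,y),(.12,-.05,.175,74,y)],[10,10])
crop("scene7",150,90,300,240,3,"a");crop("side7",200,80,350,230,3,"b")
a=cv2.imread("pics/a.png");b=cv2.imread("pics/b.png");cv2.imwrite("pics/c7.png",cv2.resize(np.hstack([a,b]),(800,400)))
E
```

```text
clock 7.5167 q [ 0.5431  0.3476 -0.2561  1.9179  0.23    0.7399 -0.5712] F [-0.1059 -0.1001 -3.3642] w 0.1733186310957678
tub [ 0.0748 -0.0497  0.1255] 50.03748073487179
(0.12, -0.05, 0.15, 64, np.float64(-0.7190756518216637))
[[-0.23 -0.    0.    0.12  0.33 -0.02]
 [-0.23 -0.    0.    0.12  0.33 -0.01]
 [-0.23 -0.    0.    0.12  0.33  0.  ]
 [-0.23 -0.    0.    0.12  0.33  0.01]
 [-0.23 -0.    0.    0.12  0.33  0.02]
 [-0.23 -0.    0.    0.12  0.33  0.02]
 [-0.23 -0.    0.    0.12  0.32  0.03]
 [-0.23 -0.    0.    0.12  0.32  0.04]
 [-0.23 -0.    0.    0.12  0.32  0.05]
 [-0.23 -0.    0.    0.12  0.32  0.06]]
(0.12, -0.05, 0.175, 74, np.float64(-0.7190756518216637))
[[-0.17  0.    0.   -0.   -0.01 -0.12]
 [-0.17  0.    0.   -0.   -0.01 -0.12]
 [-0.17  0.    0.   -0.   -0.   -0.12]
 [-0.17  0.    0.   -0.   -0.   -0.12]
 [-0.17  0.    0.   -0.    0.   -0.12]
 [-0.17  0.    0.   -0.    0.   -0.12]
 [-0.17  0.    0.   -0.    0.   -0.12]
 [-0.17  0.    0.   -0.    0.01 -0.12]
 [-0.17  0.    0.   -0.    0.01 -0.12]
 [-0.17  0.    0.   -0.    0.01 -0.12]]
```

View pics/c7.png

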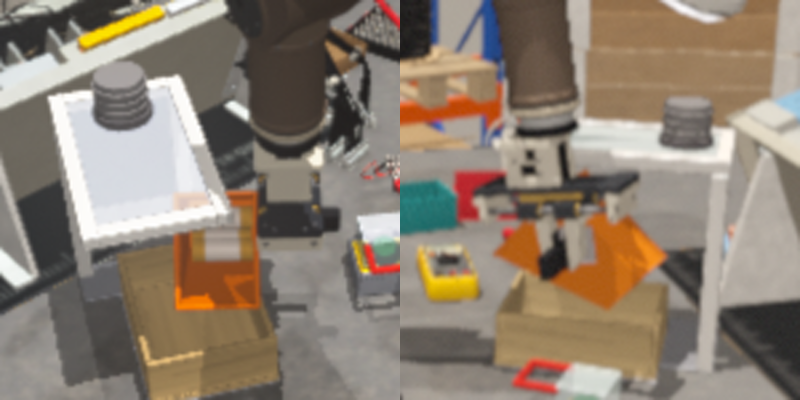

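step_arm(
  plan=[
    {"wx": -0.23,"wy": 0,"wz": 0,"tx": 0.12,"ty": 0.33,"tz": -0.02,"hand": 0},
    {"wx": -0.23,"wy": 0,"wz": 0,"tx": 0.12,"ty": 0.33,"tz": -0.01,"hand": 0},
    {"wx": -0.23,"wy": 0,"wz": 0,"tx": 0.12,"ty": 0.33,"tz": 0,"hand": 0},
    {"wx": -0.23,"wy": 0,"wz": 0,"tx": 0.12,"ty": 0.33,"tz": 0,"hand": 0},
    {"wx": -0.23,"wy": 0,"wz": 0,"tx": 0.12,"ty": 0.33,"tz": 0.01,"hand": 0},
    {"wx": -0.23,"wy": 0,"wz": 0,"tx": 0.12,"ty": 0.33,"tz": 0.02,"hand": 0},
    {"wx": -0.23,"wy": 0,"wz": 0,"tx": 0.12,"ty": 0.32,"tz": 0.03,"hand": 0},
    {"wx": -0.23,"wy": 0,"wz": 0,"tx": 0.12,"ty": 0.32,"tz": 0.04,"hand": 0},
    {"wx": -0.23,"wy": 0,"wz": 0,"tx": 0.12,"ty": 0.32,"tz": 0.05,"hand": 0},
    {"wx": -0.23,"wy": 0,"wz": 0,"tx": 0.12,"ty": 0.32,"tz": 0.05,"hand": 0},
  ],
)

```text
clock: 8.35
position: [0.5359, -0.2716, 0.19]
ee_rot: [2.51, 1.136, 0.237]
force: [-0.0, -0.9, -4.0]
width: 0.173
```

```bash
python3 - <<'E'
from t import *
from cell import arm
grab(arm,"scene","scene8");grab(arm,"side","side8")
y=hy+np.radians(-15)
show(arm,[(.12,-.05,.172,72,y),(.12,-.05,.175,78,y)],[10,10])
crop("scene8",150,90,300,240,3,"a");crop("side8",200,80,350,230,3,"b")
a=cv2.imread("pics/a.png");b=cv2.imread("pics/b.png");cv2.imwrite("pics/c8.png",cv2.resize(np.hstack([a,b]),(800,400)))
E
```

```text
clock 8.45 q [ 0.3902  0.2919 -0.1368  2.0483  0.4871  0.4767 -0.8515] F [-0.0886 -0.0287 -3.0948] w 0.17033760526683145
tub [ 0.1158 -0.0493  0.1502] 63.76583754994305
(0.12, -0.05, 0.172, 72, np.float64(-0.7190756518216637))
[[-0.14 -0.    0.    0.01  0.03 -0.1 ]
 [-0.14 -0.    0.    0.01  0.03 -0.1 ]
 [-0.14 -0.    0.    0.01  0.04 -0.1 ]
 [-0.14 -0.    0.    0.01  0.04 -0.1 ]
 [-0.14 -0.    0.    0.01  0.04 -0.1 ]
 [-0.14 -0.    0.    0.01  0.04 -0.1 ]
 [-0.14 -0.    0.    0.01  0.04 -0.1 ]
 [-0.14 -0.    0.    0.01  0.04 -0.1 ]
 [-0.14 -0.    0.    0.01  0.04 -0.09]
 [-0.14 -0.    0.    0.01  0.05 -0.09]]
(0.12, -0.05, 0.175, 78, np.float64(-0.7190756518216637))
[[-0.1   0.    0.    0.   -0.05  0.04]
 [-0.1   0.    0.    0.   -0.05  0.04]
 [-0.1   0.    0.    0.   -0.05  0.04]
 [-0.1   0.    0.    0.   -0.05  0.03]
 [-0.1   0.    0.    0.   -0.05  0.03]
 [-0.1   0.    0.    0.   -0.05  0.03]
 [-0.1   0.    0.    0.   -0.05  0.03]
 [-0.1   0.    0.    0.   -0.05  0.03]
 [-0.1   0.    0.    0.   -0.05  0.03]
 [-0.1   0.    0.    0.   -0.06  0.03]]
```

View pics/c8.png

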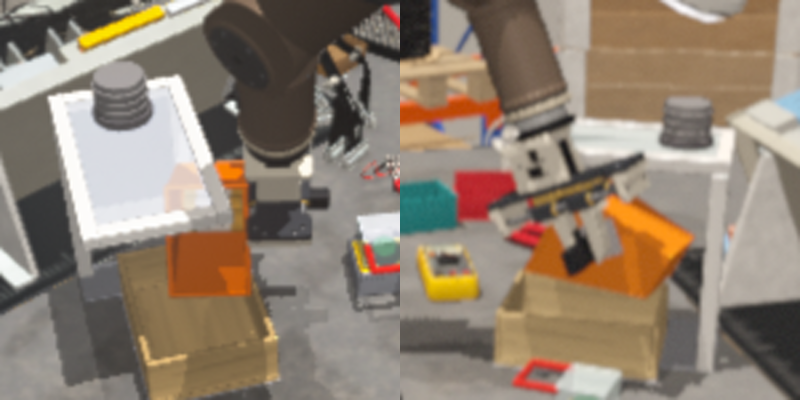

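step_arm(
  plan=[
    {"wx": -0.14,"wy": 0,"wz": 0,"tx": 0.01,"ty": 0.03,"tz": -0.1,"hand": 0},
    {"wx": -0.14,"wy": 0,"wz": 0,"tx": 0.01,"ty": 0.03,"tz": -0.1,"hand": 0},
    {"wx": -0.14,"wy": 0,"wz": 0,"tx": 0.01,"ty": 0.04,"tz": -0.1,"hand": 0},
    {"wx": -0.14,"wy": 0,"wz": 0,"tx": 0.01,"ty": 0.04,"tz": -0.1,"hand": 0},
    {"wx": -0.14,"wy": 0,"wz": 0,"tx": 0.01,"ty": 0.04,"tz": -0.1,"hand": 0},
    {"wx": -0.14,"wy": 0,"wz": 0,"tx": 0.01,"ty": 0.04,"tz": -0.1,"hand": 0},
    {"wx": -0.14,"wy": 0,"wz": 0,"tx": 0.01,"ty": 0.04,"tz": -0.1,"hand": 0},
    {"wx": -0.14,"wy": 0,"wz": 0,"tx": 0.01,"ty": 0.04,"tz": -0.1,"hand": 0},
    {"wx": -0.14,"wy": 0,"wz": 0,"tx": 0.01,"ty": 0.04,"tz": -0.09,"hand": 0},
    {"wx": -0.14,"wy": 0,"wz": 0,"tx": 0.01,"ty": 0.04,"tz": -0.09,"hand": 0},
  ],
)

```text
clock: 9.28
position: [0.5355, -0.2702, 0.2009]
ee_rot: [2.381, 1.078, 0.308]
force: [1.4, -1.3, -2.6]
width: 0.171
```

```bash
python3 - <<'E'
from t import *
from cell import arm
grab(arm,"scene","scene9");grab(arm,"side","side9")
y=hy+np.radians(-15)
show(arm,[(.12,-.05,.175,78,y)],[10])
crop("scene9",150,90,300,240,3,"a");crop("side9",200,80,350,230,3,"b")
a=cv2.imread("pics/a.png");b=cv2.imread("pics/b.png");cv2.imwrite("pics/c9.png",cv2.resize(np.hstack([a,b]),(800,400)))
E
```

```text
clock 9.3833 q [ 0.1886  0.2398  0.0488  2.1698  0.8258  0.3301 -1.2224] F [-0.9405 -0.1107 -3.6813] w 0.17207221953098326
tub [ 0.1196 -0.0496  0.1729] 72.19099009214848
(0.12, -0.05, 0.175, 78, np.float64(-0.7190756518216637))
[[-0.1  -0.    0.    0.   -0.05  0.04]
 [-0.1  -0.    0.    0.   -0.05  0.04]
 [-0.1  -0.    0.    0.   -0.05  0.04]
 [-0.1  -0.    0.    0.   -0.05  0.04]
 [-0.1  -0.    0.    0.   -0.05  0.04]
 [-0.1  -0.    0.    0.   -0.05  0.04]
 [-0.1  -0.    0.    0.   -0.05  0.04]
 [-0.1  -0.    0.    0.   -0.06  0.04]
 [-0.1  -0.    0.    0.   -0.06  0.04]
 [-0.1  -0.    0.   -0.   -0.06  0.04]]
```

View pics/c9.png

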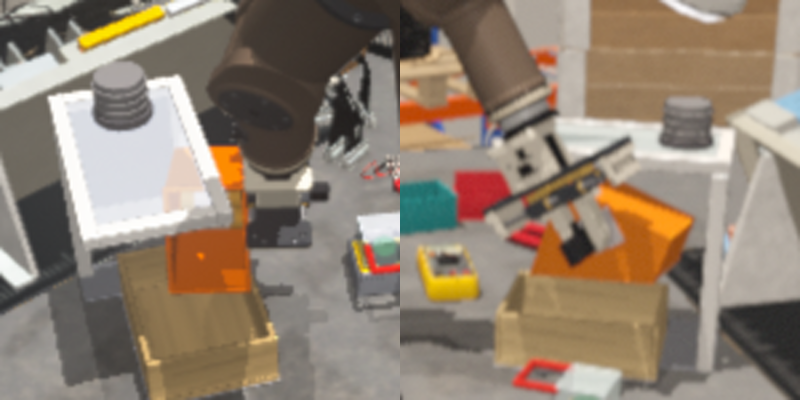

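step_arm(
  plan=[
    {"wx": -0.1,"wy": 0,"wz": 0,"tx": 0,"ty": -0.05,"tz": 0.04,"hand": 0},
    {"wx": -0.1,"wy": 0,"wz": 0,"tx": 0,"ty": -0.05,"tz": 0.04,"hand": 0},
    {"wx": -0.1,"wy": 0,"wz": 0,"tx": 0,"ty": -0.05,"tz": 0.04,"hand": 0},
    {"wx": -0.1,"wy": 0,"wz": 0,"tx": 0,"ty": -0.05,"tz": 0.04,"hand": 0},
    {"wx": -0.1,"wy": 0,"wz": 0,"tx": 0,"ty": -0.05,"tz": 0.04,"hand": 0},
    {"wx": -0.1,"wy": 0,"wz": 0,"tx": 0,"ty": -0.05,"tz": 0.04,"hand": 0},
    {"wx": -0.1,"wy": 0,"wz": 0,"tx": 0,"ty": -0.05,"tz": 0.04,"hand": 0},
    {"wx": -0.1,"wy": 0,"wz": 0,"tx": 0,"ty": -0.06,"tz": 0.04,"hand": 0},
    {"wx": -0.1,"wy": 0,"wz": 0,"tx": 0,"ty": -0.06,"tz": 0.04,"hand": 0},
    {"wx": -0.1,"wy": 0,"wz": 0,"tx": 0,"ty": -0.06,"tz": 0.04,"hand": 0},
  ],
)

```text
clock: 10.22
position: [0.5345, -0.2687, 0.1952]
ee_rot: [2.288, 1.036, 0.358]
force: [0.4, 0.6, -1.5]
width: 0.171
```

```bash
python3 - <<'E'
from t import *
from cell import arm
grab(arm,"scene","scene10");grab(arm,"side","side10")
y=hy+np.radians(-15)
show(arm,[(.12,-.05,.172,82,y)],[10])
crop("scene10",150,90,300,240,3,"a");crop("side10",200,80,350,230,3,"b")
a=cv2.imread("pics/a.png");b=cv2.imread("pics/b.png");cv2.imwrite("pics/c10.png",cv2.resize(np.hstack([a,b]),(800,400)))
E
```

```text
clock 10.3167 q [-0.0294  0.2449  0.2635  2.2767  1.4362  0.2475 -1.8686] F [ 0.4998  0.4547 -1.9245] w 0.17031033184498573
tub [ 0.1204 -0.0496  0.1759] 78.24873449231531
(0.12, -0.05, 0.172, 82, np.float64(-0.7190756518216637))
[[-0.06 -0.    0.   -0.   -0.07  0.06]
 [-0.06 -0.    0.   -0.   -0.07  0.06]
 [-0.06 -0.    0.   -0.   -0.07  0.06]
 [-0.06 -0.    0.   -0.   -0.07  0.06]
 [-0.06 -0.    0.   -0.   -0.07  0.06]
 [-0.06 -0.    0.   -0.   -0.07  0.06]
 [-0.06 -0.    0.   -0.   -0.07  0.06]
 [-0.06 -0.    0.   -0.   -0.07  0.06]
 [-0.06 -0.    0.   -0.   -0.07  0.06]
 [-0.06 -0.    0.   -0.   -0.07  0.06]]
```

View pics/c10.png

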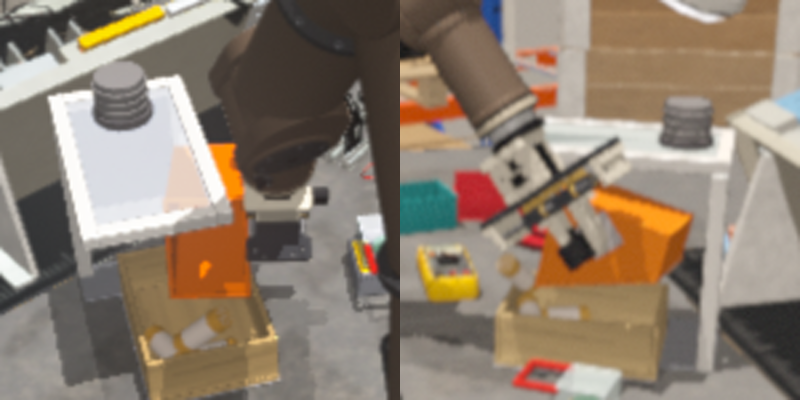

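step_arm(
  plan=[
    {"wx": 0,"wy": 0,"wz": 0,"tx": 0,"ty": 0,"tz": 0,"hand": 0},
    {"wx": 0,"wy": 0,"wz": 0,"tx": 0,"ty": 0,"tz": 0,"hand": 0},
    {"wx": 0,"wy": 0,"wz": 0,"tx": 0,"ty": 0,"tz": 0,"hand": 0},
    {"wx": 0,"wy": 0,"wz": 0,"tx": 0,"ty": 0,"tz": 0,"hand": 0},
    {"wx": 0,"wy": 0,"wz": 0,"tx": 0,"ty": 0,"tz": 0,"hand": 0},
    {"wx": 0,"wy": 0,"wz": 0,"tx": 0,"ty": 0,"tz": 0,"hand": 0},
    {"wx": 0,"wy": 0,"wz": 0,"tx": 0,"ty": 0,"tz": 0,"hand": 0},
    {"wx": 0,"wy": 0,"wz": 0,"tx": 0,"ty": 0,"tz": 0,"hand": 0},
    {"wx": 0,"wy": 0,"wz": 0,"tx": 0,"ty": 0,"tz": 0,"hand": 0},
    {"wx": 0,"wy": 0,"wz": 0,"tx": 0,"ty": 0,"tz": 0,"hand": 0},
  ],
)

```text
clock: 11.15
position: [0.5338, -0.2681, 0.195]
ee_rot: [2.289, 1.037, 0.358]
force: [-0.1, 0.4, -2.0]
width: 0.171
```

```bash
python3 - <<'E'
from t import *
from cell import arm
grab(arm,"scene","scene11");grab(arm,"side","side11")
y=hy+np.radians(-15)
show(arm,[(.10,-.05,.14,62,y),(.075,-.05,.125,50,y)],[10,5])
crop("scene11",150,90,300,240,3,"a");crop("side11",200,80,350,230,3,"b")
a=cv2.imread("pics/a.png");b=cv2.imread("pics/b.png");cv2.imwrite("pics/c11.png",cv2.resize(np.hstack([a,b]),(800,400)))
E
```

```text
clock 11.25 q [-0.0299  0.2437  0.2641  2.2777  1.4366  0.2466 -1.8695] F [-0.005   0.8368 -1.8933] w 0.17294982885285173
tub [ 0.12   -0.0494  0.1762] 78.24726985324007
(0.1, -0.05, 0.14, 62, np.float64(-0.7190756518216637))
[[ 0.27 -0.    0.   -0.05 -0.16  0.03]
 [ 0.27 -0.    0.   -0.05 -0.16  0.04]
 [ 0.27 -0.    0.   -0.05 -0.16  0.04]
 [ 0.27 -0.    0.   -0.05 -0.16  0.05]
 [ 0.27 -0.    0.   -0.05 -0.16  0.05]
 [ 0.27 -0.    0.   -0.05 -0.16  0.06]
 [ 0.27 -0.    0.   -0.05 -0.15  0.06]
 [ 0.27 -0.    0.   -0.05 -0.15  0.07]
 [ 0.27 -0.    0.   -0.05 -0.15  0.07]
 [ 0.27 -0.    0.   -0.05 -0.15  0.07]]
(0.075, -0.05, 0.125, 50, np.float64(-0.7190756518216637))
[[ 0.4  -0.   -0.   -0.13 -0.25 -0.1 ]
 [ 0.4  -0.   -0.   -0.13 -0.26 -0.09]
 [ 0.4  -0.   -0.   -0.13 -0.26 -0.08]
 [ 0.4  -0.   -0.   -0.13 -0.26 -0.07]
 [ 0.4  -0.   -0.   -0.13 -0.27 -0.06]]
```

View pics/c11.png

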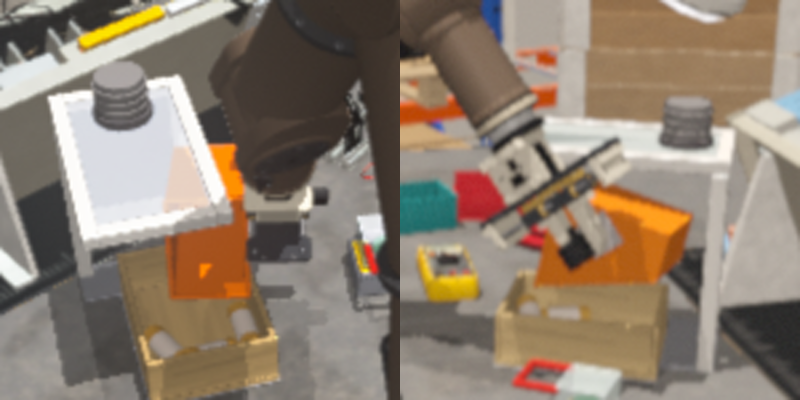

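step_arm(
  plan=[
    {"wx": 0.4,"wy": 0,"wz": 0,"tx": -0.08,"ty": -0.24,"tz": 0.05,"hand": 0},
    {"wx": 0.4,"wy": 0,"wz": 0,"tx": -0.08,"ty": -0.24,"tz": 0.06,"hand": 0},
    {"wx": 0.4,"wy": 0,"wz": 0,"tx": -0.08,"ty": -0.24,"tz": 0.07,"hand": 0},
    {"wx": 0.4,"wy": 0,"wz": 0,"tx": -0.08,"ty": -0.23,"tz": 0.08,"hand": 0},
    {"wx": 0.4,"wy": 0,"wz": 0,"tx": -0.08,"ty": -0.23,"tz": 0.1,"hand": 0},
    {"wx": 0.4,"wy": 0,"wz": 0,"tx": -0.08,"ty": -0.22,"tz": 0.1,"hand": 0},
    {"wx": 0.4,"wy": 0,"wz": 0,"tx": -0.08,"ty": -0.22,"tz": 0.08,"hand": 0},
    {"wx": 0.4,"wy": 0,"wz": 0,"tx": -0.1,"ty": -0.25,"tz": 0,"hand": 0},
    {"wx": 0.4,"wy": 0,"wz": 0,"tx": -0.13,"ty": -0.26,"tz": -0.08,"hand": 0},
    {"wx": 0.4,"wy": 0,"wz": 0,"tx": -0.13,"ty": -0.26,"tz": -0.08,"hand": 0},
  ],
)

```text
clock: 12.08
position: [0.514, -0.2644, 0.1818]
ee_rot: [2.63, 1.188, 0.16]
force: [0.1, -0.7, -1.7]
width: 0.172
```

```bash
python3 - <<'E'
from t import *
from cell import arm
f=load("wrist1");e=cast(f,[(230,218),(265,278),(196,160)],0);print("edge",e,(e-hp)@Rh)
y=hy+np.radians(-15)
show(arm,[(-.15,-.06,.125,50,y)],[10])
E
```

```text
edge [[ 0.3131 -0.4254  0.    ]
 [ 0.312  -0.534   0.    ]
 [ 0.314  -0.3328  0.    ]] [[-0.1144 -0.3526  0.    ]
 [-0.0675 -0.4506  0.    ]
 [-0.1546 -0.2692  0.    ]]
clock 12.0833 q [ 0.4679  0.3151 -0.1895  1.9892  0.3049  0.6139 -0.6576] F [ 0.0786 -0.6624 -1.7202] w 0.172304084177992
tub [ 0.0876 -0.0518  0.1316] 55.86431449252263
(-0.15, -0.06, 0.125, 50, np.float64(-0.7190756518216637))
[[ 0.1  -0.   -0.   -0.7  -2.13 -0.6 ]
 [ 0.1  -0.   -0.   -0.7  -2.14 -0.58]
 [ 0.1  -0.   -0.   -0.7  -2.14 -0.56]
 [ 0.1  -0.   -0.   -0.7  -2.15 -0.54]
 [ 0.1  -0.   -0.   -0.7  -2.15 -0.52]
 [ 0.1  -0.   -0.   -0.7  -2.16 -0.49]
 [ 0.1  -0.   -0.   -0.7  -2.17 -0.47]
 [ 0.1  -0.   -0.   -0.7  -2.17 -0.45]
 [ 0.1  -0.   -0.   -0.7  -2.17 -0.43]
 [ 0.1  -0.   -0.   -0.7  -2.18 -0.4 ]]
```

step_arm(
  plan=[
    {"wx": 0.1,"wy": 0,"wz": 0,"tx": -0.4,"ty": -1.2,"tz": -0.36,"hand": 0},
    {"wx": 0.1,"wy": 0,"wz": 0,"tx": -0.7,"ty": -2.14,"tz": -0.58,"hand": 0},
    {"wx": 0.1,"wy": 0,"wz": 0,"tx": -0.7,"ty": -2.14,"tz": -0.56,"hand": 0},
    {"wx": 0.1,"wy": 0,"wz": 0,"tx": -0.7,"ty": -2.15,"tz": -0.54,"hand": 0},
    {"wx": 0.1,"wy": 0,"wz": 0,"tx": -0.7,"ty": -2.15,"tz": -0.52,"hand": 0},
    {"wx": 0.1,"wy": 0,"wz": 0,"tx": -0.7,"ty": -2.16,"tz": -0.49,"hand": 0},
    {"wx": 0.1,"wy": 0,"wz": 0,"tx": -0.7,"ty": -2.17,"tz": -0.47,"hand": 0},
    {"wx": 0.1,"wy": 0,"wz": 0,"tx": -0.8,"ty": -2.5,"tz": -0.5,"hand": 0},
    {"wx": 0.1,"wy": 0,"wz": 0,"tx": -0.8,"ty": -2.5,"tz": -0.5,"hand": 0},
    {"wx": 0.1,"wy": 0,"wz": 0,"tx": -0.8,"ty": -2.5,"tz": -0.5,"hand": 0},
  ],
)

```text
clock: 12.92
position: [0.2995, -0.1694, 0.1822]
ee_rot: [2.717, 1.227, 0.1]
force: [0.7, -1.0, -1.7]
width: 0.171
```

```bash
python3 - <<'E'
from t import *
from cell import arm
show(arm,[(-.17,-.05,.08,0,yawT)],[10])
E
```

```text
clock 12.9167 q [ 0.5451 -0.0177 -0.2574  2.3795  0.1218  0.628  -0.5281] F [ 0.7076 -1.0129 -1.6639] w 0.17101794656285677
tub [-0.1521 -0.0598  0.1248] 50.00602558296508
(-0.17, -0.05, 0.08, 0, np.float64(-0.4677482395344803))
[[ 0.83 -0.07 -0.24  0.08  0.67  0.26]
 [ 0.83 -0.07 -0.24  0.07  0.69  0.2 ]
 [ 0.83 -0.07 -0.24  0.05  0.71  0.14]
 [ 0.83 -0.07 -0.24  0.03  0.72  0.08]
 [ 0.83 -0.07 -0.24  0.01  0.72  0.02]
 [ 0.83 -0.07 -0.24 -0.    0.72 -0.05]
 [ 0.83 -0.07 -0.24 -0.02  0.71 -0.11]
 [ 0.83 -0.07 -0.24 -0.04  0.7  -0.17]
 [ 0.83 -0.07 -0.24 -0.06  0.68 -0.23]
 [ 0.83 -0.07 -0.24 -0.08  0.66 -0.29]]
```

step_arm(
  plan=[
    {"wx": 0.83,"wy": -0.07,"wz": -0.24,"tx": 0.08,"ty": 0.67,"tz": 0.26,"hand": 0},
    {"wx": 0.83,"wy": -0.07,"wz": -0.24,"tx": 0.07,"ty": 0.69,"tz": 0.2,"hand": 0},
    {"wx": 0.83,"wy": -0.07,"wz": -0.24,"tx": 0.05,"ty": 0.71,"tz": 0.14,"hand": 0},
    {"wx": 0.83,"wy": -0.07,"wz": -0.24,"tx": 0.03,"ty": 0.72,"tz": 0.08,"hand": 0},
    {"wx": 0.83,"wy": -0.07,"wz": -0.24,"tx": 0.01,"ty": 0.72,"tz": 0.02,"hand": 0},
    {"wx": 0.83,"wy": -0.07,"wz": -0.24,"tx": 0,"ty": 0.72,"tz": -0.05,"hand": 0},
    {"wx": 0.83,"wy": -0.07,"wz": -0.24,"tx": -0.02,"ty": 0.71,"tz": -0.11,"hand": 0},
    {"wx": 0.83,"wy": -0.07,"wz": -0.24,"tx": -0.04,"ty": 0.7,"tz": -0.17,"hand": 0},
    {"wx": 0.83,"wy": -0.07,"wz": -0.24,"tx": -0.06,"ty": 0.68,"tz": -0.23,"hand": 0},
    {"wx": 0.83,"wy": -0.07,"wz": -0.24,"tx": -0.08,"ty": 0.66,"tz": -0.29,"hand": 0},
  ],
)

```text
clock: 13.75
position: [0.3599, -0.2112, 0.1682]
ee_rot: [-2.133, -1.306, 0.492]
force: [0.7, 0.2, -2.0]
width: 0.172
```

```bash
python3 - <<'E'
from t import *
from cell import arm
grab(arm,"side","side12");grab(arm,"wrist","wrist12");grab(arm,"scene","scene12")
show(arm,[(-.17,-.05,.003,0,yawT)],[10])
crop("scene12",170,100,320,250,3,"a");crop("side12",180,100,330,250,3,"b")
a=cv2.imread("pics/a.png");b=cv2.imread("pics/b.png");cv2.imwrite("pics/c12.png",cv2.resize(np.hstack([a,b]),(800,400)))
E
```

```text
clock 13.9 q [ 0.5507  0.6378 -0.1956  1.6815  0.0461  1.5349 -0.141 ] F [ 0.5746  0.7706 -1.7734] w 0.16968787682170527
tub [-0.1676 -0.0502  0.0781] 0.35429922917620843
(-0.17, -0.05, 0.003, 0, np.float64(-0.4677482395344803))
[[-0.    0.   -0.01  0.    0.47  0.59]
 [-0.    0.   -0.01  0.    0.47  0.59]
 [-0.    0.   -0.01  0.    0.47  0.59]
 [-0.    0.   -0.01  0.    0.47  0.59]
 [-0.    0.   -0.01  0.    0.47  0.59]
 [-0.    0.   -0.01  0.    0.47  0.59]
 [-0.    0.   -0.01  0.    0.47  0.59]
 [-0.    0.   -0.01  0.    0.47  0.59]
 [-0.    0.   -0.01  0.    0.47  0.59]
 [-0.    0.   -0.01  0.    0.47  0.59]]
```

View pics/c12.png

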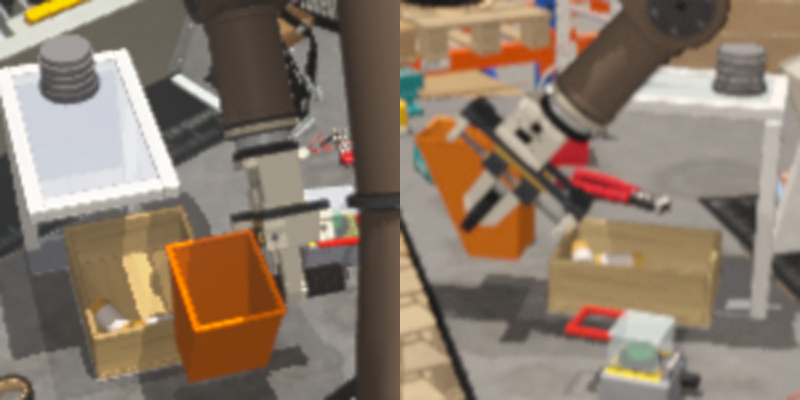

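View pics/wrist12.png

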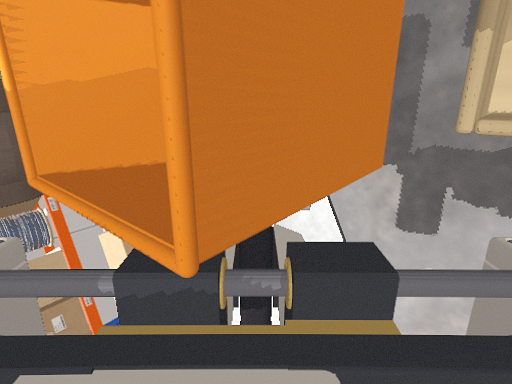

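step_arm(
  plan=[
    {"wx": 0,"wy": 0,"wz": 0,"tx": 0,"ty": 0.5,"tz": 0.62,"hand": 0},
    {"wx": 0,"wy": 0,"wz": 0,"tx": 0,"ty": 0.58,"tz": 0.74,"hand": 0},
    {"wx": 0,"wy": 0,"wz": 0,"tx": 0,"ty": 0.58,"tz": 0.74,"hand": 0},
    {"wx": 0,"wy": 0,"wz": 0,"tx": 0,"ty": 0.58,"tz": 0.74,"hand": 0},
    {"wx": 0,"wy": 0,"wz": 0,"tx": 0,"ty": 0.58,"tz": 0.74,"hand": 0},
    {"wx": 0,"wy": 0,"wz": 0,"tx": 0,"ty": 0.58,"tz": 0.74,"hand": 0},
    {"wx": 0,"wy": 0,"wz": 0,"tx": 0,"ty": 0.54,"tz": 0.65,"hand": 0},
    {"wx": 0,"wy": 0,"wz": 0,"tx": 0,"ty": 0.37,"tz": 0.45,"hand": 0},
    {"wx": 0,"wy": 0,"wz": 0,"tx": 0,"ty": 0.2,"tz": 0.25,"hand": 0},
    {"wx": 0,"wy": 0,"wz": 0,"tx": 0,"ty": 0.12,"tz": 0.15,"hand": 0},
  ],
)

```text
clock: 14.73
position: [0.3573, -0.21, 0.0934]
ee_rot: [-2.134, -1.307, 0.489]
force: [-0.1, 0.4, -1.1]
width: 0.171
```

```bash
python3 - <<'E'
from t import *
from cell import arm
show(arm,[(-.17,-.05,.0,0,yawT)],[4])
s,p,R=state(arm);print(tub_now(p,R)[3])
E
```

```text
clock 14.7333 q [ 0.5491  0.7304 -0.1917  1.7272  0.0632  1.3977 -0.1471] F [-0.0681  0.3725 -1.0819] w 0.17132477850023434
tub [-0.1701 -0.0507  0.0052] 0.2770023939937162
(-0.17, -0.05, 0.0, 0, np.float64(-0.4677482395344803))
[[-0.01  0.   -0.01  0.01  0.09  0.1 ]
 [-0.01  0.   -0.01  0.01  0.09  0.1 ]
 [-0.01  0.   -0.01  0.01  0.09  0.1 ]
 [-0.01  0.   -0.01  0.01  0.09  0.1 ]]
[[ 0.9999  0.0134  0.0031]
 [-0.0134  0.9999  0.0037]
 [-0.003  -0.0038  1.    ]]
```

Nearly down (5 mm). Finish lowering, then open (fingers clear of the bar) and later back out.

step_arm(
  plan=[
    {"wx": 0,"wy": 0,"wz": 0,"tx": 0,"ty": 0.09,"tz": 0.1,"hand": 0},
    {"wx": 0,"wy": 0,"wz": 0,"tx": 0,"ty": 0.09,"tz": 0.1,"hand": 0},
    {"wx": 0,"wy": 0,"wz": 0,"tx": 0,"ty": 0.09,"tz": 0.1,"hand": 0},
    {"wx": 0,"wy": 0,"wz": 0,"tx": 0,"ty": 0.07,"tz": 0.08,"hand": 0},
    {"wx": 0,"wy": 0,"wz": 0,"tx": 0,"ty": 0,"tz": 0,"hand": 0},
    {"wx": 0,"wy": 0,"wz": 0,"tx": 0,"ty": 0,"tz": 0,"hand": 0.2},
    {"wx": 0,"wy": 0,"wz": 0,"tx": 0,"ty": 0,"tz": 0,"hand": 0.3},
    {"wx": 0,"wy": 0,"wz": 0,"tx": 0,"ty": 0,"tz": 0,"hand": 0.4},
    {"wx": 0,"wy": 0,"wz": 0,"tx": 0,"ty": 0,"tz": 0,"hand": 0.5},
    {"wx": 0,"wy": 0,"wz": 0,"tx": 0,"ty": 0,"tz": 0,"hand": 0.55},
  ],
)

```text
clock: 15.57
position: [0.3575, -0.2102, 0.0889]
ee_rot: [-2.135, -1.307, 0.489]
force: [0.2, 0.5, 0.3]
width: 0.44
```

```bash
python3 - <<'E'
from t import *
from cell import arm
grab(arm,"wrist","wrist13")
show(arm,[(-.17,-.05,.0,0,yawT)],[4])
E
```

```text
clock 15.6167 q [ 0.5488  0.7365 -0.1913  1.7285  0.0643  1.3895 -0.1475] F [0.1428 1.4375 0.1677] w 0.4858356052773206
tub [-0.1698 -0.0507  0.0007] 0.25090964324872606
(-0.17, -0.05, 0.0, 0, np.float64(-0.4677482395344803))
[[-0.01  0.   -0.01  0.01  0.01  0.02]
 [-0.01  0.   -0.01  0.01  0.01  0.02]
 [-0.01  0.   -0.01  0.01  0.01  0.02]
 [-0.01  0.   -0.01  0.01  0.01  0.02]]
```

View pics/wrist13.png

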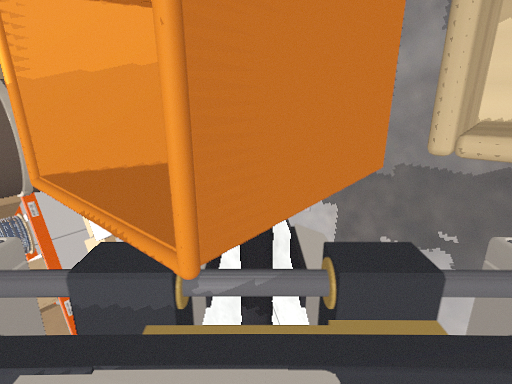

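```bash
python3 - <<'E'
from t import *
from cell import arm
s,p,R=state(arm)
p1=p+R@[0,0,-.07]
R2=grasp_pose(0,np.radians(-35),0.0,1);p2=np.array([.46,-.39,.28])
print(rows(p1,R,p2,R2,14),p1)
E
```

```text
[[-0.4783  0.0392  0.0907 -0.8258  0.063  -1.3338]
 [-0.4783  0.0392  0.0907 -0.8194  0.1376 -1.3322]
 [-0.4783  0.0392  0.0907 -0.8122  0.212  -1.3268]
 [-0.4783  0.0392  0.0907 -0.8044  0.2859 -1.3176]
 [-0.4783  0.0392  0.0907 -0.796   0.3592 -1.3048]
 [-0.4783  0.0392  0.0907 -0.7869  0.4316 -1.2882]
 [-0.4783  0.0392  0.0907 -0.7772  0.5031 -1.268 ]
 [-0.4783  0.0392  0.0907 -0.7669  0.5734 -1.2442]
 [-0.4783  0.0392  0.0907 -0.7561  0.6423 -1.2169]
 [-0.4783  0.0392  0.0907 -0.7447  0.7096 -1.1861]
 [-0.4783  0.0392  0.0907 -0.7329  0.7752 -1.152 ]
 [-0.4783  0.0392  0.0907 -0.7206  0.8388 -1.1145]
 [-0.4783  0.0392  0.0907 -0.7078  0.9004 -1.0739]
 [-0.4783  0.0392  0.0907 -0.6946  0.9598 -1.0302]] [ 0.3981 -0.2302  0.1423]
```

step_arm(
  plan=[
    {"wx": 0,"wy": 0,"wz": 0,"tx": 0,"ty": 0,"tz": -0.3,"hand": 0.7},
    {"wx": 0,"wy": 0,"wz": 0,"tx": 0,"ty": 0,"tz": -0.8,"hand": 0.7},
    {"wx": 0,"wy": 0,"wz": 0,"tx": 0,"ty": 0,"tz": -1.4,"hand": 0.7},
    {"wx": 0,"wy": 0,"wz": 0,"tx": 0,"ty": 0,"tz": -1.5,"hand": 0.7},
    {"wx": 0,"wy": 0,"wz": 0,"tx": 0,"ty": 0,"tz": -1.5,"hand": 0.7},
    {"wx": 0,"wy": 0,"wz": 0,"tx": 0,"ty": 0,"tz": -1.5,"hand": 0.7},
    {"wx": -0.48,"wy": 0.04,"wz": 0.09,"tx": -0.82,"ty": 0.06,"tz": -1.33,"hand": 0.7},
    {"wx": -0.48,"wy": 0.04,"wz": 0.09,"tx": -0.82,"ty": 0.14,"tz": -1.33,"hand": 0.7},
    {"wx": -0.48,"wy": 0.04,"wz": 0.09,"tx": -0.81,"ty": 0.21,"tz": -1.33,"hand": 0.7},
    {"wx": -0.48,"wy": 0.04,"wz": 0.09,"tx": -0.8,"ty": 0.29,"tz": -1.32,"hand": 0.7},
  ],
)

```text
clock: 16.45
position: [0.4165, -0.2766, 0.1827]
ee_rot: [-2.328, -1.359, 0.365]
force: [-0.5, 0.4, 0.2]
width: 0.703
```

step_arm(
  plan=[
    {"wx": -0.48,"wy": 0.04,"wz": 0.09,"tx": -0.8,"ty": 0.36,"tz": -1.3,"hand": 0.5},
    {"wx": -0.48,"wy": 0.04,"wz": 0.09,"tx": -0.79,"ty": 0.43,"tz": -1.29,"hand": 0.5},
    {"wx": -0.48,"wy": 0.04,"wz": 0.09,"tx": -0.78,"ty": 0.5,"tz": -1.27,"hand": 0.5},
    {"wx": -0.48,"wy": 0.04,"wz": 0.09,"tx": -0.77,"ty": 0.57,"tz": -1.24,"hand": 0.5},
    {"wx": -0.48,"wy": 0.04,"wz": 0.09,"tx": -0.76,"ty": 0.64,"tz": -1.2,"hand": 0.5},
    {"wx": -0.48,"wy": 0.04,"wz": 0.09,"tx": -0.74,"ty": 0.7,"tz": -1.19,"hand": 0.5},
    {"wx": -0.48,"wy": 0.04,"wz": 0.09,"tx": -0.73,"ty": 0.78,"tz": -1.15,"hand": 0.5},
    {"wx": -0.48,"wy": 0.04,"wz": 0.09,"tx": -0.72,"ty": 0.84,"tz": -1.1,"hand": 0.5},
    {"wx": -0.48,"wy": 0.04,"wz": 0.09,"tx": -0.71,"ty": 0.9,"tz": -1.07,"hand": 0.5},
    {"wx": -0.48,"wy": 0.04,"wz": 0.09,"tx": -0.69,"ty": 0.96,"tz": -1.03,"hand": 0.5},
  ],
)

```text
clock: 17.28
position: [0.46, -0.3905, 0.2811]
ee_rot: [2.783, 1.449, 0.006]
force: [-0.1, -0.1, 0.7]
width: 0.504
```

```bash
python3 - <<'E'
from t import *
from cell import arm
grab(arm,"wrist","wrist14");grab(arm,"scene","scene14");grab(arm,"side","side14")
s,p,R=state(arm);print(s['clock'],s['joints'],p,s['force'],s['width']);print(R)
crop("scene14",150,100,300,250,3,"a");crop("side14",180,100,330,250,3,"b")
a=cv2.imread("pics/a.png");b=cv2.imread("pics/b.png");cv2.imwrite("pics/c14.png",cv2.resize(np.hstack([a,b]),(800,400)))
E
```

```text
17.4333 [ 0.7251  0.3816 -0.1528  1.5756  0.06    1.1858 -0.0506] [ 0.4593 -0.3903  0.2809] [-0.1733  0.5904  0.1525] 0.5007327169471457
[[ 0.574   0.8189  0.0034]
 [ 0.8189 -0.574  -0.0009]
 [ 0.0012  0.0033 -1.    ]]
```

View pics/c14.png

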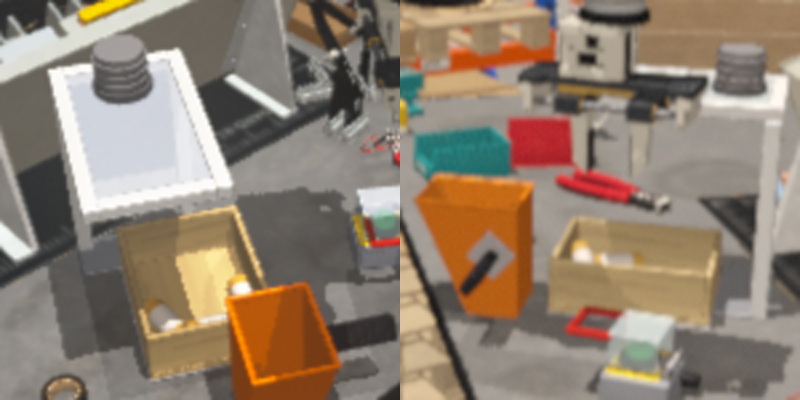

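View pics/wrist14.png

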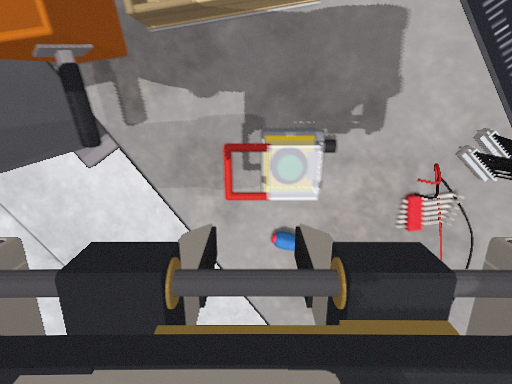

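```bash
python3 - <<'E'
from t import *
f=load("wrist14");hsv=cv2.cvtColor(f['im'],cv2.COLOR_RGB2HSV);vv,uu=np.mgrid[0:384,0:512];C=cloud(f)
m=((hsv[...,0]<7)|(hsv[...,0]>172))&(hsv[...,1]>120)&(uu<300)&(uu>210)&(vv<215)&(vv>130)
print(m.sum(),uu[m].min(),uu[m].max(),vv[m].min(),vv[m].max(),np.median(C[m][:,2]))
# bar: per-row first-run center
rows_=[]
for v in range(vv[m].min()+10,vv[m].max()-9,2):
    c=np.nonzero(m[v,215:250])[0]+215; rows_.append((c.mean(),v,len(c)))
rows_=np.array(rows_);print(rows_[:3],rows_[-3:])
P=cast(f,rows_[:,:2],.081)
d=np.polyfit(P[:,1],P[:,0],1);print("bar line dx/dy",d, "yaw",np.degrees(np.arctan(-d[0])))
# arms: per-column centers
for col in (245,255):
    c=np.nonzero(m[:,col])[0];g=np.split(c,np.nonzero(np.diff(c)>3)[0]+1);px=[(col,x.mean()) for x in g if len(x)>2];print(col,px,cast(f,px,.081))
r=cv2.minAreaRect((C[m][:,:2]*1000).astype(np.float32));print(r)
g=cv2.inRange(hsv,(60,20,60),(95,255,255));k,l,s,c=cv2.connectedComponentsWithStats(g)
for i in range(1,k):
    if s[i,4]>100 and 200<c[i][0]<340 and c[i][1]<220: print(s[i],c[i],cast(f,[c[i]],.062),np.median(C[l==i],0))
crop("wrist14",200,110,360,230,5,"w14c")
E
```

```text
950 223 269 143 199 0.08485994612485859
[[227.  153.    7. ]
 [227.  155.    7. ]
 [226.5 157.    8. ]] [[228. 185.   7.]
 [228. 187.   7.]
 [228. 189.   7.]]
bar line dx/dy [0.6965 0.6928] yaw -34.85648389886993
245 [(245, np.float64(147.0)), (245, np.float64(196.0))] [[ 0.4652 -0.3629  0.081 ]
 [ 0.4311 -0.4105  0.081 ]]
255 [(255, np.float64(147.5)), (255, np.float64(196.0))] [[ 0.4741 -0.3699  0.081 ]
 [ 0.4408 -0.4173  0.081 ]]
((455.63232421875, -378.5107116699219), (147.08045959472656, 52.156951904296875), 55.643943786621094)
[277 155  26  25 494] [289.2652 167.1012] [[ 0.4928 -0.4162  0.062 ]] [ 0.4936 -0.4097  0.0865]
```

View pics/w14c.png

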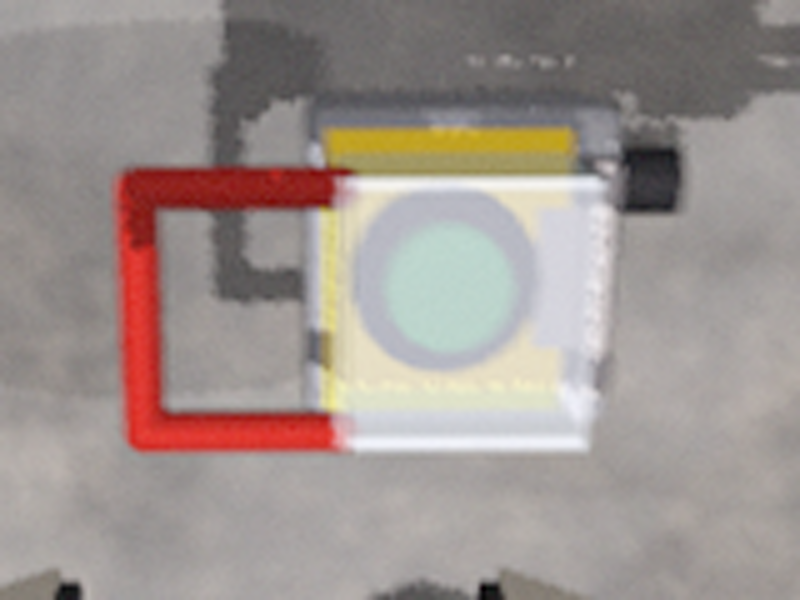

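```bash
cat > b.py <<'E'
from t import *
by=np.radians(-35.3);Rb=Rm([0,0,by])
f_=load("wrist14");bar0=cast(f_,[(227.5,171.6)],.081)[0]
hinge=bar0+Rb@np.array([.112,0,-.034])
def bar(th):
    a=np.pi-.2948-th; return hinge+Rb@np.array([np.cos(a),0,np.sin(a)])*.11705
Rv=grasp_pose(0,by,0,1)
E
python3 - <<'E'
from b import *
from cell import arm
print(bar0,hinge,"boxorigin",bar0+Rb@[.079,0,-.081],"button in box",Rb.T@(np.array([.4928,-.4162,.062])-(bar0+Rb@[.079,0,-.081])))
print(proj(load("scene14"),[bar0+Rb@[0,.029,0],bar0-Rb@[0,.029,0]]),proj(load("side14"),[bar0+Rb@[0,.029,0],bar0-Rb@[0,.029,0]]))
s,p,R=state(arm)
pa=bar0+[0,0,.063];pb=bar0+[0,0,.003]
print(rows(p,R,pa,Rv,8)[[0,-1]]);print(rows(pa,Rv,pb,Rv,6)[[0,-1]])
E
```

```text
[ 0.4319 -0.3745  0.081 ] [ 0.5233 -0.4392  0.047 ] boxorigin [ 0.4964 -0.4202  0.    ] button in box [-0.0052  0.0012  0.062 ]
[[290.2117 191.1309]
 [307.1727 189.6296]] [[250.2347 215.9639]
 [243.7213 223.6419]]
[[ 0.0039 -0.0014  0.0057 -0.0369 -0.4     1.7104]
 [ 0.0039 -0.0014  0.0057 -0.0367 -0.3949  1.7116]]
[[0. 0. 0. 0. 0. 1.]
 [0. 0. 0. 0. 0. 1.]]
```

step_arm(
  plan=[
    {"wx": 0,"wy": 0,"wz": 0,"tx": -0.04,"ty": -0.4,"tz": 1.3,"hand": 0.3},
    {"wx": 0,"wy": 0,"wz": 0.01,"tx": -0.04,"ty": -0.4,"tz": 1.7,"hand": 0.3},
    {"wx": 0,"wy": 0,"wz": 0.01,"tx": -0.04,"ty": -0.4,"tz": 1.7,"hand": 0.3},
    {"wx": 0,"wy": 0,"wz": 0.01,"tx": -0.04,"ty": -0.4,"tz": 1.7,"hand": 0.3},
    {"wx": 0,"wy": 0,"wz": 0.01,"tx": -0.04,"ty": -0.4,"tz": 1.7,"hand": 0.3},
    {"wx": 0,"wy": 0,"wz": 0,"tx": -0.04,"ty": -0.4,"tz": 1.7,"hand": 0.3},
    {"wx": 0,"wy": 0,"wz": 0,"tx": -0.04,"ty": -0.4,"tz": 1.7,"hand": 0.3},
    {"wx": 0,"wy": 0,"wz": 0,"tx": -0.04,"ty": -0.4,"tz": 1.3,"hand": 0.3},
    {"wx": 0,"wy": 0,"wz": 0,"tx": 0,"ty": 0,"tz": 0.8,"hand": 0.3},
    {"wx": 0,"wy": 0,"wz": 0,"tx": 0,"ty": 0,"tz": 0,"hand": 0.3},
  ],
)

```text
clock: 18.27
position: [0.4312, -0.3726, 0.1414]
ee_rot: [-2.785, -1.446, -0.001]
force: [0.7, -0.8, 0.5]
width: 0.297
```

```bash
python3 - <<'E'
from b import *
from cell import arm
grab(arm,"wrist","wrist15");grab(arm,"side","side15")
s,p,R=state(arm);print(s['clock'],s['joints'],p,s['force'],s['width'])
print(rows(p,R,bar0+[0,0,.003],Rv,6)[[0,-1]])
crop("side15",210,160,310,260,3,"b")
a=cv2.imread("pics/wrist15.png");b=cv2.imread("pics/b.png");cv2.imwrite("pics/c15.png",np.hstack([a[:300],b]) if b.shape[0]==300 else a)
E
```

```text
18.3667 [ 0.7315  0.4642 -0.1531  1.8196  0.0876  0.863  -0.0763] [ 0.4325 -0.3738  0.1436] [-0.153  -0.7324  0.6033] 0.2972560720693413
[[ 0.0021 -0.0029  0.0038 -0.0177 -0.0015  0.9926]
 [ 0.0021 -0.0029  0.0038 -0.0162 -0.0004  0.9926]]
```

View pics/c15.png

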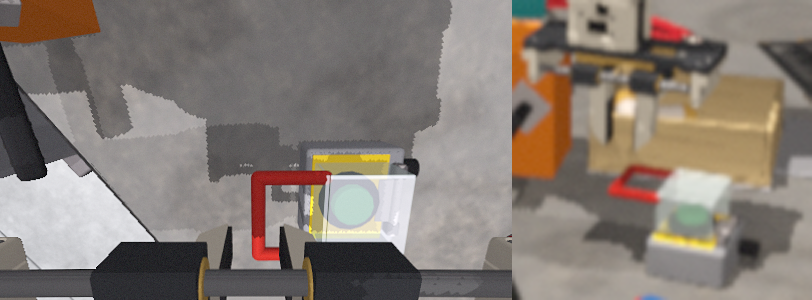

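step_arm(
  plan=[
    {"wx": 0,"wy": 0,"wz": 0,"tx": -0.02,"ty": 0,"tz": 1.0,"hand": 0.3},
    {"wx": 0,"wy": 0,"wz": 0,"tx": -0.02,"ty": 0,"tz": 1.0,"hand": 0.3},
    {"wx": 0,"wy": 0,"wz": 0,"tx": -0.02,"ty": 0,"tz": 1.0,"hand": 0.3},
    {"wx": 0,"wy": 0,"wz": 0,"tx": -0.02,"ty": 0,"tz": 1.0,"hand": 0.3},
    {"wx": 0,"wy": 0,"wz": 0,"tx": -0.02,"ty": 0,"tz": 1.0,"hand": 0.3},
    {"wx": 0,"wy": 0,"wz": 0,"tx": -0.02,"ty": 0,"tz": 1.0,"hand": 0.3},
    {"wx": 0,"wy": 0,"wz": 0,"tx": 0,"ty": 0,"tz": 0,"hand": 0.2},
    {"wx": 0,"wy": 0,"wz": 0,"tx": 0,"ty": 0,"tz": 0,"hand": 0.0},
    {"wx": 0,"wy": 0,"wz": 0,"tx": 0,"ty": 0,"tz": 0,"hand": 0.0},
    {"wx": 0,"wy": 0,"wz": 0,"tx": 0,"ty": 0,"tz": 0,"hand": 0.0},
  ],
  force=8,
)

```text
clock: 19.2
position: [0.4315, -0.3751, 0.084]
ee_rot: [2.788, 1.445, 0.004]
force: [-1.0, 0.7, -0.1]
width: 0.106
```

```bash
python3 - <<'E'
from b import *
from cell import arm
s,p,R=state(arm);print(s['clock'],s['joints'],p,s['force'],s['width'],p-bar0)
off=p-bar0
ths=np.r_[np.linspace(.12,1.9,16)]
pp=p
for t in ths:
    q=bar(t)+off; print(round(t,3),np.round(Rv.T@(q-pp)*100,2)); pp=q
E
```

```text
19.2 [ 0.7257  0.541  -0.1433  1.8704  0.1077  0.7352 -0.0916] [ 0.4315 -0.3751  0.084 ] [-1.0275  0.6866 -0.072 ] 0.10568613991073332 [-0.0004 -0.0005  0.003 ]
0.12 [ 0.    0.49 -1.32]
0.239 [-0.    0.63 -1.24]
0.357 [-0.    0.78 -1.15]
0.476 [-0.    0.91 -1.05]
0.595 [-0.    1.02 -0.94]
0.713 [ 0.    1.13 -0.81]
0.832 [-0.    1.22 -0.67]
0.951 [-0.    1.29 -0.52]
1.069 [ 0.    1.34 -0.36]
1.188 [-0.    1.37 -0.2 ]
1.307 [ 0.    1.39 -0.04]
1.425 [-0.    1.38  0.12]
1.544 [0.   1.36 0.29]
1.663 [0.   1.31 0.45]
1.781 [-0.    1.25  0.6 ]
1.9 [0.   1.17 0.74]
```

step_arm(
  plan=[
    {"wx": 0,"wy": 0,"wz": 0,"tx": 0,"ty": 0.49,"tz": -1.32,"hand": 0},
    {"wx": 0,"wy": 0,"wz": 0,"tx": 0,"ty": 0.63,"tz": -1.24,"hand": 0},
    {"wx": 0,"wy": 0,"wz": 0,"tx": 0,"ty": 0.78,"tz": -1.15,"hand": 0},
    {"wx": 0,"wy": 0,"wz": 0,"tx": 0,"ty": 0.91,"tz": -1.05,"hand": 0},
    {"wx": 0,"wy": 0,"wz": 0,"tx": 0,"ty": 1.02,"tz": -0.94,"hand": 0},
    {"wx": 0,"wy": 0,"wz": 0,"tx": 0,"ty": 1.13,"tz": -0.81,"hand": 0},
    {"wx": 0,"wy": 0,"wz": 0,"tx": 0,"ty": 1.22,"tz": -0.67,"hand": 0},
    {"wx": 0,"wy": 0,"wz": 0,"tx": 0,"ty": 1.29,"tz": -0.52,"hand": 0},
    {"wx": 0,"wy": 0,"wz": 0,"tx": 0,"ty": 1.34,"tz": -0.36,"hand": 0},
    {"wx": 0,"wy": 0,"wz": 0,"tx": 0,"ty": 1.37,"tz": -0.2,"hand": 0},
  ],
)

```text
clock: 20.03
position: [0.5154, -0.434, 0.1679]
ee_rot: [2.787, 1.445, 0.005]
force: [0.8, -0.2, 0.6]
width: 0.102
```

```bash
python3 - <<'E'
from b import *
from cell import arm
grab(arm,"side","side16")
s,p,R=state(arm);print(s['clock'],s['joints'],p,s['force'],s['width'],Rb.T@(p-bar(1.188)))
crop("side16",210,160,310,260,4,"c16")
E
```

```text
20.0833 [ 0.7079  0.5877 -0.1363  1.5254  0.086   1.0282 -0.0638] [ 0.5174 -0.4353  0.168 ] [ 2.4124 -0.4229  4.0321] 0.10239180344552508 [ 0.0032 -0.0002  0.0044]
```

View pics/c16.png

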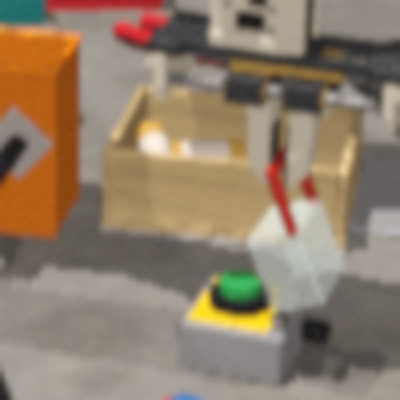

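Works: the guard is being carried up at the bar. Continue to about 1.85 rad.

step_arm(
  plan=[
    {"wx": 0,"wy": 0,"wz": 0,"tx": 0,"ty": 1.39,"tz": -0.04,"hand": 0},
    {"wx": 0,"wy": 0,"wz": 0,"tx": 0,"ty": 1.38,"tz": 0.12,"hand": 0},
    {"wx": 0,"wy": 0,"wz": 0,"tx": 0,"ty": 1.36,"tz": 0.29,"hand": 0},
    {"wx": 0,"wy": 0,"wz": 0,"tx": 0,"ty": 1.31,"tz": 0.45,"hand": 0},
    {"wx": 0,"wy": 0,"wz": 0,"tx": 0,"ty": 1.0,"tz": 0.45,"hand": 0},
    {"wx": 0,"wy": 0,"wz": 0,"tx": 0,"ty": 0,"tz": 0,"hand": 0},
    {"wx": 0,"wy": 0,"wz": 0,"tx": 0,"ty": 0,"tz": 0,"hand": 0.3},
    {"wx": 0,"wy": 0,"wz": 0,"tx": 0,"ty": 0,"tz": 0,"hand": 0.6},
    {"wx": 0,"wy": 0,"wz": 0,"tx": 0,"ty": 0,"tz": 0,"hand": 0.8},
    {"wx": 0,"wy": 0,"wz": 0,"tx": 0,"ty": 0,"tz": 0,"hand": 1.0},
  ],
)

```text
clock: 20.92
position: [0.5666, -0.4707, 0.1542]
ee_rot: [2.788, 1.445, 0.004]
force: [0.0, -0.1, 1.0]
width: 0.347
```

```bash
python3 - <<'E'
from b import *
from cell import arm
grab(arm,"side","side17")
s,p,R=state(arm);print(s['clock'],s['joints'],p,s['force'],s['width'],Rb.T@(p-bar(1.76)))
crop("side17",210,140,310,260,4,"c17")
E
```

```text
20.9667 [ 0.6917  0.6965 -0.1238  1.3555  0.0878  1.0925 -0.0583] [ 0.5667 -0.4708  0.1542] [-0.3008 -0.4256 -0.4912] 0.3901578498258947 [-0.0008 -0.0007  0.0036]
```

View pics/c17.png

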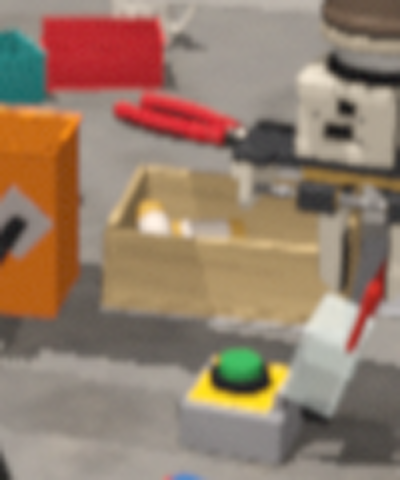

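step_arm(
  plan=[
    {"wx": 0,"wy": 0,"wz": 0,"tx": 0,"ty": 0,"tz": -0.3,"hand": 0.7},
    {"wx": 0,"wy": 0,"wz": 0,"tx": 0,"ty": 0,"tz": -1.2,"hand": 0.7},
    {"wx": 0,"wy": 0,"wz": 0,"tx": 0,"ty": 0,"tz": -2.0,"hand": 0.7},
    {"wx": 0,"wy": 0,"wz": 0,"tx": 0,"ty": 0,"tz": -2.0,"hand": 0.7},
    {"wx": 0,"wy": 0,"wz": 0,"tx": 0,"ty": 0,"tz": -2.0,"hand": 0.7},
    {"wx": 0,"wy": 0,"wz": 0,"tx": 0,"ty": -1.0,"tz": -1.0,"hand": 0.4},
    {"wx": 0,"wy": 0,"wz": 0,"tx": 0,"ty": -1.9,"tz": 0,"hand": 0.2},
    {"wx": 0,"wy": 0,"wz": 0,"tx": 0,"ty": -2.0,"tz": 0,"hand": 0},
    {"wx": 0,"wy": 0,"wz": 0,"tx": 0,"ty": -2.0,"tz": 0,"hand": 0},
    {"wx": 0,"wy": 0,"wz": 0,"tx": 0,"ty": -1.6,"tz": 0,"hand": 0},
  ],
)

```text
clock: 21.8
position: [0.4956, -0.4206, 0.2392]
ee_rot: [2.788, 1.445, 0.003]
force: [-0.0, 0.1, 1.0]
width: 0.384
```

step_arm(
  plan=[
    {"wx": 0,"wy": 0,"wz": -1,"tx": 0,"ty": 0,"tz": 0,"hand": 0},
    {"wx": 0,"wy": 0,"wz": -1,"tx": 0,"ty": 0,"tz": 0,"hand": 0},
    {"wx": 0,"wy": 0,"wz": -1,"tx": 0,"ty": 0,"tz": 0,"hand": 0},
    {"wx": 0,"wy": 0,"wz": -1,"tx": 0,"ty": 0,"tz": 0,"hand": 0},
    {"wx": 0,"wy": 0,"wz": -1,"tx": 0,"ty": 0,"tz": 0,"hand": 0},
    {"wx": 0,"wy": 0,"wz": -1,"tx": 0,"ty": 0,"tz": 0,"hand": 0},
    {"wx": 0,"wy": 0,"wz": -1,"tx": 0,"ty": 0,"tz": 0,"hand": 0},
    {"wx": 0,"wy": 0,"wz": -1,"tx": 0,"ty": 0,"tz": 0,"hand": 0},
    {"wx": 0,"wy": 0,"wz": -1,"tx": 0,"ty": 0,"tz": 0,"hand": 0},
    {"wx": 0,"wy": 0,"wz": -1,"tx": 0,"ty": 0,"tz": 0,"hand": 0},
  ],
)

```text
clock: 22.63
position: [0.4967, -0.4215, 0.2391]
ee_rot: [1.685, 2.649, 0.001]
force: [0.4, 1.0, -0.1]
width: 0.004
```

```bash
python3 - <<'E'
from b import *
from cell import arm
grab(arm,"side","side18");grab(arm,"wrist","wrist18")
s,p,R=state(arm);print(s['clock'],s['joints'],p,s['force'],s['width'])
crop("side18",210,140,310,260,3,"b");a=cv2.imread("pics/wrist18.png");b=cv2.imread("pics/b.png")
cv2.imwrite("pics/c18.png",np.hstack([a[:360],b[:360]][:2]))
B=np.array([.4946,-.4182,.062+.12])
R2=grasp_pose(0,by+np.pi/2,0,1);print(R2,plan(p,R,B,R2))
for n in("side18","wrist18"):
    f=load(n);hsv=cv2.cvtColor(f['im'],cv2.COLOR_RGB2HSV)
    g=cv2.inRange(hsv,(50,110,60),(85,255,255));k,l,st,c=cv2.connectedComponentsWithStats(g)
    for i in range(1,k):
        if st[i,4]>25: print(n,st[i],c[i],cast(f,[c[i]],.060))
E
```

```text
22.7333 [ 0.8705  0.5177 -0.3834  1.4913  0.2013  1.1693  0.8888] [ 0.4966 -0.4217  0.239 ] [-0.8032  0.2078 -0.305 ] 0.003931171182812842
[[-0.8161  0.5779 -0.    ]
 [ 0.5779  0.8161 -0.    ]
 [ 0.     -0.     -1.    ]] (array([ 0.4086, -0.052 ,  5.6973]), array([ 0.0177,  0.0177, -4.9668]))
side18 [265 228  11   8  67] [269.7164 231.4627] [[ 0.4884 -0.4254  0.06  ]]
wrist18 [240 152  29  30 685] [253.9022 166.8248] [[ 0.4913 -0.4154  0.06  ]]
wrist18 [125 255   6  15  66] [127.3939 261.6515] [[ 0.4047 -0.5853  0.06  ]]
wrist18 [130 297   8  28 122] [133.7787 310.459 ] [[ 0.4341 -0.6487  0.06  ]]
```

View pics/c18.png

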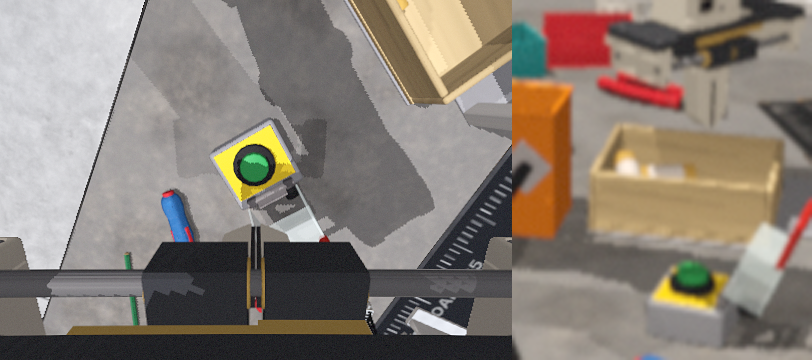

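```bash
python3 - <<'E'
from b import *
from cell import arm
s,p,R=state(arm)
R2=grasp_pose(0,by+np.pi/2,0,1);print(rows(p,R,[.4915,-.4165,.110],R2,8))
f=load("wrist18");print(tri(f,[(254,167)],load("side18"),[(269.7,231.0)]), proj(load("side18"),[[.4912,-.4155,.062]]))
E
```

```text
[[ 0.0022  0.0022 -0.6208  0.0878 -0.0347  1.6121]
 [ 0.0022  0.0022 -0.6208  0.0895 -0.0286  1.6121]
 [ 0.0022  0.0022 -0.6208  0.0908 -0.0223  1.6121]
 [ 0.0022  0.0022 -0.6208  0.0917 -0.016   1.6121]
 [ 0.0022  0.0022 -0.6208  0.0921 -0.0097  1.6122]
 [ 0.0022  0.0022 -0.6208  0.0922 -0.0033  1.6122]
 [ 0.0022  0.0022 -0.6208  0.0918  0.003   1.6122]
 [ 0.0022  0.0022 -0.6208  0.091   0.0094  1.6122]]
[[ 0.4916 -0.4162  0.0566  0.0003]] [[269.6194 229.2982]]
```

step_arm(
  plan=[
    {"wx": 0,"wy": 0,"wz": -0.62,"tx": 0.09,"ty": -0.03,"tz": 1.6,"hand": 0},
    {"wx": 0,"wy": 0,"wz": -0.62,"tx": 0.09,"ty": -0.03,"tz": 1.6,"hand": 0},
    {"wx": 0,"wy": 0,"wz": -0.62,"tx": 0.09,"ty": -0.02,"tz": 1.6,"hand": 0},
    {"wx": 0,"wy": 0,"wz": -0.62,"tx": 0.09,"ty": -0.02,"tz": 1.6,"hand": 0},
    {"wx": 0,"wy": 0,"wz": -0.62,"tx": 0.09,"ty": -0.01,"tz": 1.6,"hand": 0},
    {"wx": 0,"wy": 0,"wz": -0.62,"tx": 0.09,"ty": 0,"tz": 1.6,"hand": 0},
    {"wx": 0,"wy": 0,"wz": -0.62,"tx": 0.09,"ty": 0,"tz": 1.6,"hand": 0},
    {"wx": 0,"wy": 0,"wz": -0.62,"tx": 0.09,"ty": 0,"tz": 1.5,"hand": 0},
    {"wx": 0,"wy": 0,"wz": 0,"tx": 0,"ty": 0,"tz": 0,"hand": 0},
    {"wx": 0,"wy": 0,"wz": 0,"tx": 0,"ty": 0,"tz": 0,"hand": 0},
  ],
)

```text
clock: 23.57
position: [0.4918, -0.4165, 0.1114]
ee_rot: [0.963, 2.989, 0.002]
force: [-0.3, 0.0, 1.6]
width: 0.006
```

```bash
python3 - <<'E'
from b import *
from cell import arm
grab(arm,"side","side19");grab(arm,"wrist","wrist19")
s,p,R=state(arm);print(s['clock'],s['joints'],p,s['force'],s['width'])
crop("side19",210,140,310,260,3,"b");a=cv2.imread("pics/wrist19.png");b=cv2.imread("pics/b.png")
cv2.imwrite("pics/c19.png",np.hstack([a[:360],b[:360]][:2]))
print(R.T@(np.array([.4915,-.4163,.062+.022])-p)*100)
E
```

```text
23.6667 [ 0.9283  0.647  -0.4755  1.6366  0.3475  0.9392  1.2776] [ 0.4929 -0.417   0.1129] [-0.2699  0.2754  0.5868] 0.004794208135868261
[ 0.1695 -0.0283  2.8852]
```

View pics/c19.png

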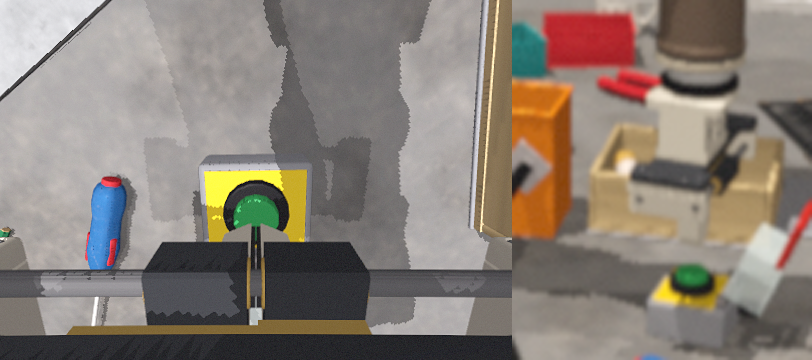

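step_arm(
  plan=[
    {"wx": 0,"wy": 0,"wz": 0,"tx": 0.05,"ty": 0,"tz": 0.6,"hand": 0},
    {"wx": 0,"wy": 0,"wz": 0,"tx": 0.05,"ty": 0,"tz": 0.7,"hand": 0},
    {"wx": 0,"wy": 0,"wz": 0,"tx": 0,"ty": 0,"tz": 0.7,"hand": 0},
    {"wx": 0,"wy": 0,"wz": 0,"tx": 0,"ty": 0,"tz": 0.5,"hand": 0},
    {"wx": 0,"wy": 0,"wz": 0,"tx": 0,"ty": 0,"tz": 0.3,"hand": 0},
    {"wx": 0,"wy": 0,"wz": 0,"tx": 0,"ty": 0,"tz": 0.15,"hand": 0},
    {"wx": 0,"wy": 0,"wz": 0,"tx": 0,"ty": 0,"tz": 0.15,"hand": 0},
    {"wx": 0,"wy": 0,"wz": 0,"tx": 0,"ty": 0,"tz": 0.15,"hand": 0},
    {"wx": 0,"wy": 0,"wz": 0,"tx": 0,"ty": 0,"tz": 0.1,"hand": 0},
    {"wx": 0,"wy": 0,"wz": 0,"tx": 0,"ty": 0,"tz": 0.1,"hand": 0},
  ],
)

```text
clock: 24.5
position: [0.4915, -0.4162, 0.0781]
ee_rot: [0.956, 2.99, 0.001]
force: [-7.3, 4.7, 20.4]
width: 0.003
```

```bash
python3 - <<'E'
from b import *
from cell import arm
s,p,R=state(arm);print(s['clock'],p,s['force'],"tip z",p[2]-.022)
E
```

```text
24.5 [ 0.4915 -0.4162  0.0781] [-7.2812  4.7043 20.3867] tip z 0.056068099657415486
```

step_arm(
  plan=[
    {"wx": 0,"wy": 0,"wz": 0,"tx": 0,"ty": 0,"tz": -0.3,"hand": 0},
    {"wx": 0,"wy": 0,"wz": 0,"tx": 0,"ty": 0,"tz": -0.6,"hand": 0},
    {"wx": 0,"wy": 0,"wz": 0,"tx": 0,"ty": 0,"tz": -1,"hand": 0},
    {"wx": 0,"wy": 0,"wz": 0,"tx": 0,"ty": 0,"tz": -1.5,"hand": 0},
    {"wx": 0,"wy": 0,"wz": 0,"tx": 0,"ty": 0,"tz": -2,"hand": 0},
    {"wx": 0,"wy": 0,"wz": 0,"tx": 0,"ty": 0,"tz": -2,"hand": 0},
    {"wx": 0,"wy": 0,"wz": 0,"tx": 0,"ty": 0,"tz": -2,"hand": 0},
    {"wx": 0,"wy": 0,"wz": 0,"tx": 0,"ty": 0,"tz": -2,"hand": 0},
    {"wx": 0,"wy": 0,"wz": 0,"tx": 0,"ty": 0,"tz": -1.5,"hand": 0},
    {"wx": 0,"wy": 0,"wz": 0,"tx": 0,"ty": 0,"tz": 0,"hand": 0},
  ],
)

```text
clock: 25.33
position: [0.4934, -0.4171, 0.2106]
ee_rot: [0.953, 2.984, -0.002]
force: [0.6, 0.0, 0.3]
width: 0.006
```

```bash
python3 - <<'E'
from b import *
from cell import arm
grab(arm,"side","side20");grab(arm,"scene","scene20");grab(arm,"wrist","wrist20")
s,p,R=state(arm);print(s['clock'],p,s['force'])
crop("scene20",140,100,340,300,2,"a");crop("side20",190,110,340,260,2.667,"b");a=cv2.imread("pics/a.png");b=cv2.imread("pics/b.png")
cv2.imwrite("pics/c20.png",np.hstack([a[:400,:400],b[:400,:400]]))
d=load("scene20");C=cloud(d);hsv=cv2.cvtColor(d['im'],cv2.COLOR_RGB2HSV);X,Y,Z=[C[...,i] for i in range(3)]
m=(d['d']>0)&(Z>.14)&(Z<.158)&(hsv[...,0]<16)&(hsv[...,1]>170)&(X<.5)
print("rim z",np.percentile(Z[m],[5,50,95]))
# links: bright low-sat pixels in box
H=(C-hp)@Rh
m=(d['d']>0)&(abs(H[...,0])<.12)&(abs(H[...,1])<.09)&(Z>.012)&(hsv[...,1]<60)&(hsv[...,2]>120)&(Z<.12)
k,l,st,c=cv2.connectedComponentsWithStats(m.astype(np.uint8))
for i in range(1,k):
    if st[i,4]>6: print("link",st[i],np.median(H[l==i],0))
E
```

```text
25.4833 [ 0.4913 -0.4163  0.206 ] [ 0.0996  0.3891 -0.4343]
rim z [0.1409 0.1493 0.1551]
link [237 206   7   4  25] [-0.0117 -0.0532  0.0377]
link [206 215  12   9  68] [-0.0345  0.051   0.0371]
link [225 218  10   3  18] [-0.065  -0.0053  0.0497]
```

View pics/c20.png

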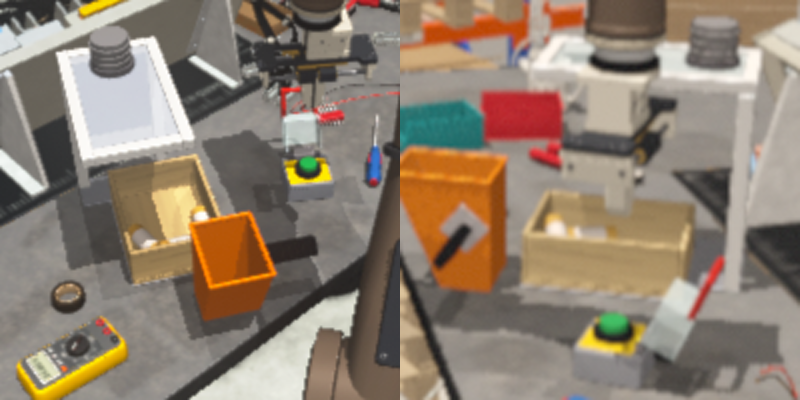

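View pics/wrist20.png

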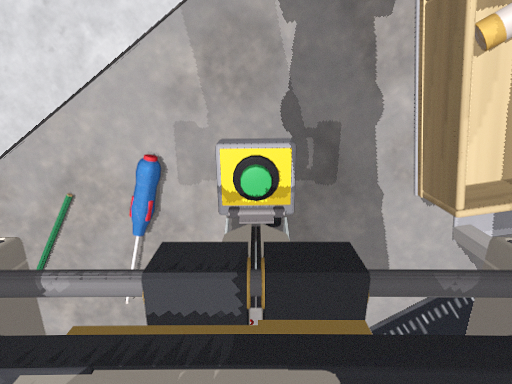

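```bash
python3 -c "
from cell import arm
print(arm.sign_off())"
```

```text
the job is handed in; nothing more can be done
None
```

I tipped all three fuse links into the plywood box, stood the empty tub back up, flipped the guard open and pushed the green button. I handed the job in at about 25.5 s of the allowed 72 s; the sign-off gives no verdict.

- **Pour:** I gripped the tub by its black grip and brought it under the hood tilted at 50°. I turned it 15° from the hood's axes to keep the wrist inside its joint limits, then tipped it to 78°. The wrist force reading never rose above a few newtons during the pour, so there was no sign of a bump against the hood.
- **Fuse links:** In the last scene picture I found three separate links inside the box, with visible surfaces about 37–50 mm above the bench, below the 76 mm rim. One of them was still in mid-air in the picture at the end of the tip and had settled by the next one.
- **Tub:** It stands upright at about x = -170, y = -51 mm in the hood's frame, so it is out in front of the canopy. Its rim measures about 149 mm above the bench.
- **Guard and button:** The guard shows open and lying back against its stop in the last pictures. At full press the fingertips were 56 mm above the bench (62 mm minus the 6 mm travel) with about 20 N on the wrist. The button has sprung back.
- **Bystanders and robot:** By eye, the multimeter, tape roll and screwdriver look unmoved; I did not measure them. The gripper hangs free about 12 cm above the button and touches nothing.
- **Measurement disagreements:** The cameras differed by up to about 5 mm on the tub's position. The button's height came out 5 mm low from one pair of views. Neither caused any trouble.

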